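Build up a moulder cutter set on its arbor

TASK

Build up the cutter set on the upright arbor of the green stand: first the wide collar, then the toothed cutter with its hub upwards, then the narrow collar, and last the hexagonal cap, each over the arbor and lying flat on the one below. Lower the cutter gently all the way down the arbor rather than dropping it, and keep the glue jar standing where it is. Finish with everything let go.

Things in the scene. Friction and masses are not known exactly. Their poses are not given: they have to be found in the camera images.
- stand_seat (a point): Stand: a fixed round green cast base, 96 mm across at the foot, with a plain steel arbor standing upright at its centre. This point lies on the arbor's axis at the base's flat top (72 mm across), 14 mm above the bench, where the first part is to rest; z is up. The arbor is 18 mm in diameter and rises 74 mm above this point; its last 12 mm taper to 8 mm in diameter.
- wide_collar_mid (a point): Wide collar: plain loose steel ring lying flat, 64 mm outside diameter, 26 mm bore, 20 mm high, about 0.4 kg. The point is at its centre, half-way up (10 mm above its underside); z is its axis, up.
- cutter_mid (a point): Toothed cutter: loose steel disc 8 mm thick and 106 mm across its six square teeth (92 mm between them), with a plain round hub 38 mm in diameter rising 16 mm above the disc; 24 mm high in all, 26 mm bore right through, about 0.4 kg. It lies hub up. The point is on its axis half-way up, 12 mm above its underside (4 mm above the disc's upper face); z is its axis, towards the hub. Grip it by the hub.
- narrow_collar_mid (a point): Narrow collar: plain loose steel ring lying flat, 44 mm outside diameter, 26 mm bore, 16 mm high, about 0.12 kg. The point is at its centre, half-way up (8 mm above its underside); z is its axis, up.
- cap_mid (a point): Hexagonal cap: loose steel hexagon, 38 mm across flats (44 mm across corners), 26 mm high with a low round boss of 1.5 mm on its closed top; its underside has a hexagonal recess 26 mm across flats and 18 mm deep that goes loosely over the tip of the arbor (no thread). The point is on its axis, 13 mm above its underside; x is square to one pair of flats (further flats every 60 degrees), z is up, towards the closed top.
- glue_jar: Glue jar: closed white jar, 54 mm in diameter and 75 mm high, standing on the bench among the parts, not to be knocked over or shoved aside. Origin at the centre of its underside, z up.
Mind the look-alikes: they are no part of the job. What is shaped like the part that bears cutter_mid but orange is not meant.

How it is judged:
By the outcome, as a careful person would: the job done as asked, in the order asked, and still so for the second after the job is handed in, with the robot touching nothing.
It also fails if it takes over 102 s, if anything falls off the work surface, if the arm or the gripper's body presses on something with over 40 N, if the wrist force passes 120 N, or if a joint passes its speed limit or range.

ROBOT

A 7-joint arm with a two-finger parallel gripper is mounted at the origin on the work surface. World frame = base frame: x ahead of the robot, y to its left, z up, the work surface at z = 0. Lengths are in m, angles in rad, forces in N, time in s.
With the tool pointing down it reaches from about 0.425 to 0.95 m from the base axis. Payload 4.7 kg.
Tool frame: the origin (TCP) lies at the very end of the fingers, on their centre line; the grasp point (between the pads) lies behind it (arm.grip_depth is the z of the grasp point in the tool frame, in m); z points along the fingers, x is the direction in which the jaws open and shut, and the axes are right-handed (so a half turn about z gives the same grasp; the last joint's range is limited). The gripper opens to 85 mm and grips with 20 to 120 N. Pads are 22 mm wide; open, the fingers measure 114 mm over their backs; the gripper's body (76 mm by 85 mm) begins 54 mm behind the grasp point. The pads swing forward as they close: fully open they stand 13 mm farther back than shut.
Start: joints at [1.212, 0.469, -0.049, 1.532, 0.024, 1.141, -0.082], TCP at [0.219, -0.639, 0.231] pointing down, gripper open.
Joint ranges: [-2.59, 2.59], [-0.33, 1.99], [-1.39, 1.29], [0.1, 2.45], [-1.04, 4.18], [0.21, 1.99], [-2.66, 2.66]. Speed limits (rad/s): [2.57, 2.57, 3.14, 3.14, 3.14, 3.14, 3.14].

INTERFACE

Orientations are given as a unit quaternion [w, x, y, z].
In Python, from workcell import arm gives the robot as it stands.
- The arm moves only by the shell command python3 -m inch 'ROWS'. ROWS is JSON, a list of rows, each an object with "slide": the shift along the world's x, y, z in cm, a list of three; "roll": the turn about the world's z in rad; "grip": the finger opening in cm, from 0 to 8.54. In form: [{"slide": [x, y, z], "roll": roll, "grip": grip}, ...]. A call has exactly 8 rows; each row is the pose to reach, as a shift and turn from the pose measured when the call began; what a row does not reach only later rows make up. A row lasts 1/12 s, in which the tool goes at most 41.7 mm and 7.16 degrees, less where a joint would pass 70% of its speed; a pose out of reach is approached as far as the arm can. A call with a gripper value outside its range is refused whole. The fingers move at their own pace and stop on an object; the grip force is fixed at half the most. Time passes only in rows, so rows that repeat a pose let the fingers close, or fill a call up. It gives the time, the measured TCP pose, the force and the opening at its end, in the units of the state.
- arm.get_state(): the state, without advancing time (a new reading comes with each control period).
- arm.snapshot(name): name is "scene" or "side" or "wrist"; returns a dict with "img" (480x640x3 uint8, red, green, blue), "depth" (480x640 float32, m along the optical axis (not along the pixel's ray), 0 where there is no reading), "intrinsics" (3x3 intrinsics, pixels), "D" ([k1, k2, p1, p2, k3] as OpenCV has them; the pictures are not rectified), "cam_to_world" (4x4, takes a point from camera to world coordinates). Camera axes: x right, y up, looking along -z (the intrinsics and any distortion apply to the point x, -y, -z); pixel columns grow to the right and rows downward; lengths in m; the calibration is good to about 2 mm. A picture is of the moment at which its call begins.
- arm.job_done(): hands the job in, once; it reports no verdict.
The state is a dict: "t": time; "qpos": joint angles; "qd": joint speeds; "tau": joint torques, N m; "tcp_pos": TCP position; "tcp_rot": TCP orientation; "force": force on the tool from outside, world axes, zero at the start; "moment": the same for the moment, N m; "finger_gap": finger opening in m.
Only numpy, scipy, OpenCV 4.12 (cv2) and the standard library are available. Lean on these libraries where they do the work, as an engineer would, in place of code of your own. Each camera call takes 0.05 s, during which the arm holds its last target.

## Working session

There is one attempt and no reset: what is moved stays moved. The work goes in short steps, Python scripts to look and compute and a shell command to move; the robot and the scene stay as the last step left them, time stands still between calls to the robot, and variables do not carry over. Pictures are saved under pics/ and viewed, and the job is handed in when it is done.

```bash
ls; mkdir -p pics
cat > h.py <<'E'
import numpy as np,cv2
from workcell import arm
def snap(n,f):
    s=arm.snapshot(n); cv2.imwrite('pics/'+f+'.png',s['img'][:,:,::-1]); np.savez('pics/'+f+'.npz',**{k:np.array(s[k]) for k in s}); return s
def load(f): return dict(np.load('pics/'+f+'.npz'))
def ray(s,uv):
    p=cv2.undistortPoints(np.array([[uv]],float),np.array(s['intrinsics'],float),np.array(s['D'],float))[0,0]
    T=np.array(s['cam_to_world']); d=T[:3,:3]@np.array([p[0],-p[1],-1.]); return T[:3,3],d
def onplane(s,uv,z):
    o,d=ray(s,uv); return o+d*(z-o[2])/d[2]
def cloud(s):
    v,u=np.mgrid[0:480,0:640]; p=cv2.undistortPoints(np.stack([u,v],-1).reshape(-1,1,2).astype(float),np.array(s['intrinsics'],float),np.array(s['D'],float))[:,0]
    z=np.array(s['depth']).ravel().astype(float); P=np.stack([p[:,0]*z,-p[:,1]*z,-z],1); T=np.array(s['cam_to_world'])
    return (P@T[:3,:3].T+T[:3,3]).reshape(480,640,3)
E
python3 - <<'E'
from h import *
for n in ['scene','side','wrist']:
    s=snap(n,n+'0'); print(n,np.round(s['cam_to_world'],3).tolist(),np.round(s['D'],3))
st=arm.get_state(); print(st['t'],st['tcp_pos'],st['tcp_rot'],st['finger_gap'],arm.grip_depth)
E
```

```text
pics
scene [[0.804, -0.483, 0.347, 0.879], [0.594, 0.665, -0.452, -0.488], [-0.012, 0.569, 0.822, 1.008], [0.0, 0.0, 0.0, 1.0]] [-0.019  0.     0.     0.     0.   ]
side [[-0.864, 0.332, -0.378, 0.093], [-0.503, -0.583, 0.639, 0.701], [-0.009, 0.742, 0.67, 0.734], [0.0, 0.0, 0.0, 1.0]] [-0.005  0.     0.     0.     0.   ]
wrist [[0.323, 0.905, 0.278, 0.29], [-0.946, 0.309, 0.094, -0.615], [-0.001, -0.293, 0.956, 0.373], [0.0, 0.0, 0.0, 1.0]] [-0.082  0.     0.     0.     0.   ]
0.15 [ 0.21848263 -0.63819849  0.2304961 ] [-4.24322211e-04  8.13605309e-01 -5.81417100e-01 -6.13892957e-04] 0.08524443647189747 -0.0187
```

View pics/scene0.png

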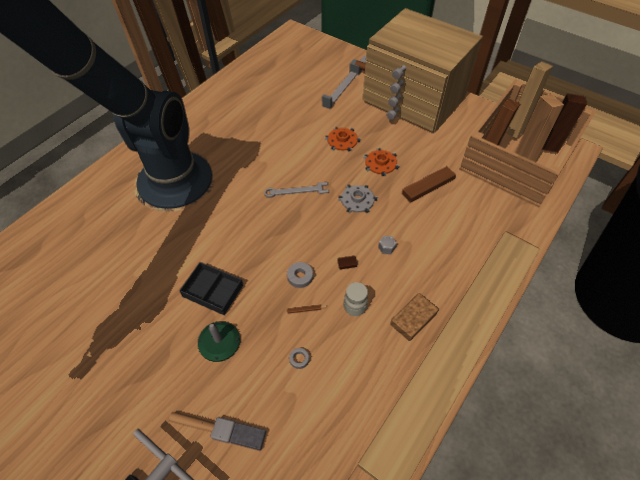

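View pics/side0.png

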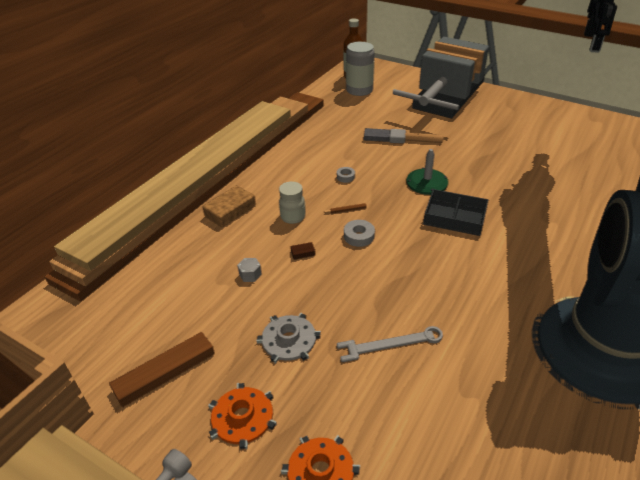

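View pics/wrist0.png

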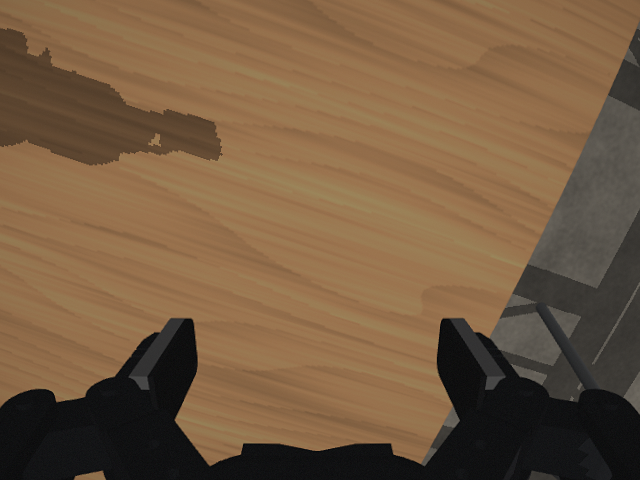

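The scene view shows the stand at (218,341), wide collar (300,275), narrow collar (299,357), cap (388,245), grey cutter (357,199) and jar (356,298). The side view shows the same parts, with the orange look-alikes near the cutter.

```bash
cat > loc.py <<'E'
from h import *
def circ(P):
    A=np.c_[2*P,np.ones(len(P))]; b=(P**2).sum(1); x=np.linalg.lstsq(A,b,rcond=None)[0]; return x[0],x[1],np.sqrt(x[2]+x[0]**2+x[1]**2)
obj={'stand':((218,343),(428,180),.014),'wide':((300,275),(359,233),.02),'cutterdisc':((357,199),(289,337),.008),'cutterhub':((357,192),(289,330),.024),'narrow':((299,357),(345,174),.016),'cap':((388,244),(249,268),.026),'jar':((356,291),(291,190),.075)}
for cam,i in (('scene0',0),('side0',1)):
    s=load(cam); C=cloud(s)
    for k,v in obj.items():
        p0=onplane(s,v[i],v[2])
        m=(np.hypot(C[...,0]-p0[0],C[...,1]-p0[1])<.065)&(abs(C[...,2]-v[2])<.004)
        if k=='cutterdisc': m&=True
        P=C[m][:,:2]
        if len(P)<5: print(cam,k,'few',p0); continue
        h=cv2.convexHull((P*1e4).astype(np.float32).reshape(-1,1,2))[:,0]/1e4
        (c,r)=cv2.minEnclosingCircle((P*1e3).astype(np.float32))
        print(cam,k,len(P),'p0',np.round(p0[:2],4),'hullfit',np.round(circ(h),4),'mec',np.round(np.array(c)/1e3,4),round(r/1e3,4),'z',np.round(np.median(C[m][:,2]),4))
E
python3 loc.py
python3 - <<'E'
from h import *
for n,(x,y,w,h) in {'scene0':(170,160,260,230),'side0':(210,130,260,240)}.items():
    i=cv2.imread(f'pics/{n}.png')[y:y+h,x:x+w]; cv2.imwrite(f'pics/{n}c.png',cv2.resize(i,None,fx=2.4,fy=2.4,interpolation=cv2.INTER_CUBIC))
E
```

```text
scene0 stand 808 p0 [ 0.4502 -0.292 ] hullfit [ 0.4445 -0.286   0.0445] mec [ 0.4449 -0.286 ] 0.0467 z 0.0126
scene0 wide 380 p0 [ 0.4935 -0.0472] hullfit [ 0.4873 -0.043   0.0319] mec [ 0.4878 -0.0427] 0.033 z 0.0192
scene0 cutterdisc 612 p0 [0.4683 0.241 ] hullfit [0.4683 0.2432 0.0588] mec [0.4654 0.2411] 0.0629 z 0.0077
scene0 cutterhub 76 p0 [0.4613 0.2499] hullfit [0.4651 0.246  0.0184] mec [0.4644 0.2457] 0.0194 z 0.0232
scene0 narrow 187 p0 [ 0.6165 -0.2114] hullfit [ 0.6146 -0.2117  0.0214] mec [ 0.6146 -0.2122] 0.0222 z 0.015
scene0 cap 171 p0 [0.6196 0.1515] hullfit [0.6145 0.1554 0.0202] mec [0.6147 0.1556] 0.0211 z 0.0264
scene0 jar 315 p0 [ 0.6413 -0.031 ] hullfit [ 0.6412 -0.031   0.0237] mec [ 0.6421 -0.0304] 0.025 z 0.0744
side0 stand 525 p0 [ 0.4335 -0.2762] hullfit [ 0.4274 -0.2711  0.053 ] mec [ 0.4274 -0.2725] 0.0577 z 0.0126
side0 wide 422 p0 [ 0.4782 -0.0315] hullfit [ 0.4846 -0.043   0.0321] mec [ 0.4841 -0.043 ] 0.0336 z 0.0186
side0 cutterdisc 1625 p0 [0.4591 0.2484] hullfit [0.4619 0.2453 0.0531] mec [0.4622 0.2452] 0.0552 z 0.0067
side0 cutterhub 174 p0 [0.4592 0.2462] hullfit [0.4615 0.2453 0.0189] mec [0.4606 0.2454] 0.0202 z 0.0222
side0 narrow 111 p0 [ 0.6074 -0.2018] hullfit [ 0.611  -0.2123  0.022 ] mec [ 0.6116 -0.2116] 0.0236 z 0.0142
side0 cap 269 p0 [0.6047 0.1627] hullfit [0.6113 0.1543 0.0209] mec [0.6112 0.154 ] 0.0221 z 0.0251
side0 jar 265 p0 [ 0.6326 -0.0243] hullfit [ 0.6379 -0.0313  0.0242] mec [ 0.6363 -0.0316] 0.0268 z 0.0736
```

View pics/scene0c.png

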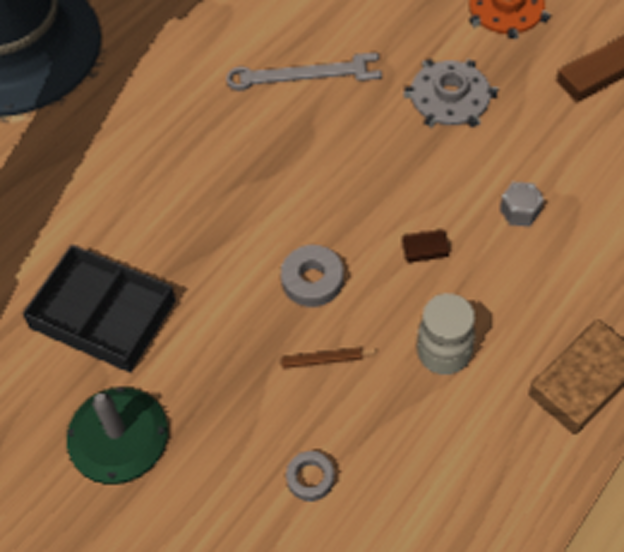

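View pics/side0c.png

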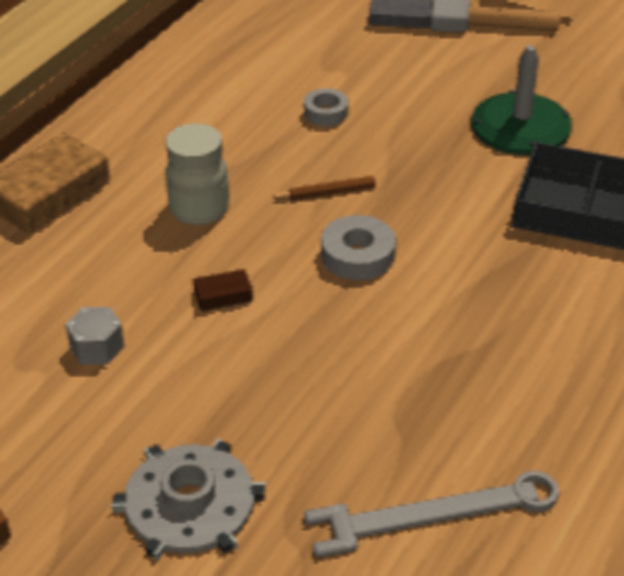

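```bash
python3 - <<'E'
from h import *
from scipy.optimize import least_squares
for cam in('scene0','side0'):
    s=load(cam);C=cloud(s);cp=np.array(s['cam_to_world'])[:3,3]
    m=(np.hypot(C[...,0]-.445,C[...,1]+.28)<.04)&(C[...,2]>.025)&(C[...,2]<.073); P=C[m]
    f=lambda c:np.hypot(P[:,0]-c[0],P[:,1]-c[1])-.009
    r=least_squares(f,P[:,:2].mean(0)+.005*np.sign(P[:,:2].mean(0)-cp[:2]),loss='soft_l1',f_scale=.001)
    print(cam,'arbor',len(P),np.round(r.x,4),np.round(np.sqrt(r.cost*2/len(P)),4), 'top',C[(np.hypot(C[...,0]-.445,C[...,1]+.28)<.04)][:,2].max())
    # green mask base foot
    m=(np.hypot(C[...,0]-.445,C[...,1]+.28)<.08); im=s['img'].astype(int); g=m&(im[...,1]>im[...,0]+12)&(im[...,1]>im[...,2]+5)
    u=np.argwhere(g)[:,::-1].astype(np.float32); h=cv2.convexHull(u.reshape(-1,1,2))
    e=cv2.fitEllipse(h); print(' green',g.sum(),e[0],np.round(onplane(s,e[0],.007),4), 'ellipse',e[1])
    m=(np.hypot(C[...,0]-.613,C[...,1]-.155)<.03)&(C[...,2]>.0225); P=C[m][:,:2]; c=P.mean(0)
    h=cv2.convexHull((P*1e4).astype(np.float32).reshape(-1,1,2))
    a=np.unwrap([0]);best=[]
    for t in range(0,60,1):
        w=0
        n=[np.array([np.cos(np.radians(t+60*k)),np.sin(np.radians(t+60*k))]) for k in range(3)]
        ws=[np.ptp(P@q) for q in n]; best.append((np.sum(ws),t,np.round(ws,4)))
    print(' cap',sorted(best,key=lambda q:q[0])[:3],c)
    m=(np.hypot(C[...,0]-.613,C[...,1]-.155)<.05);
E
python3 - <<'E'
import cv2
i=cv2.imread('pics/scene0.png')[225:265,360:415]; j=cv2.imread('pics/side0.png')[248:295,225:275]
cv2.imwrite('pics/cap.png',cv2.hconcat([cv2.resize(i,(400,400),interpolation=2),cv2.resize(j,(400,400),interpolation=2)]))
E
```

```text
scene0 arbor 76 [ 0.4426 -0.2842] 0.0007 top 0.08799579758263365
 green 1068 (218.39036560058594, 341.1790466308594) [ 0.4449 -0.2869  0.007 ] ellipse (37.729854583740234, 42.38056945800781)
 cap [(np.float64(0.11739578875828688), 0, array([0.0385, 0.0382, 0.0407])), (np.float64(0.11752049930185424), 1, array([0.0388, 0.038 , 0.0407])), (np.float64(0.11752534279710916), 59, array([0.0383, 0.0408, 0.0384]))] [0.61469721 0.15497171]
side0 arbor 149 [ 0.4395 -0.288 ] 0.0012 top 0.0874715385740652
 green 682 (426.80596923828125, 180.8994598388672) [ 0.4377 -0.2811  0.007 ] ellipse (24.406654357910156, 40.627689361572266)
 cap [(np.float64(0.11891395059535362), 1, array([0.0402, 0.0384, 0.0403])), (np.float64(0.11891495158086623), 0, array([0.0403, 0.0383, 0.0403])), (np.float64(0.11907867113550111), 59, array([0.0384, 0.0403, 0.0403]))] [0.61030203 0.15581533]
```

View pics/cap.png

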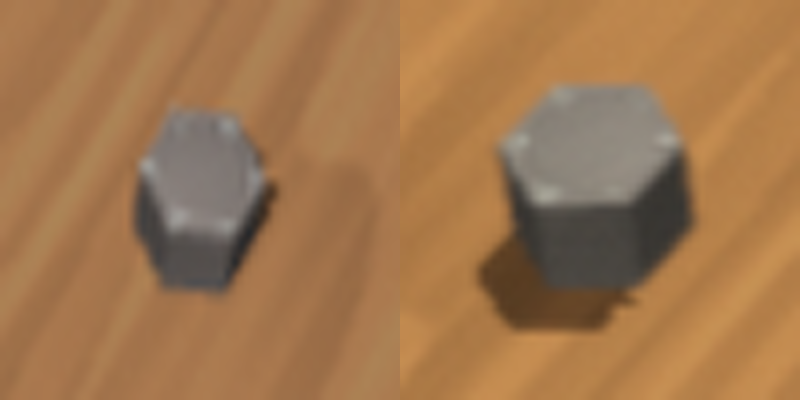

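Run:
```python
from h import *
s=load('scene0'); t=load('side0')
for n,uv,z in (('tray',[(200,264),(242,287),(224,311),(181,289)],.02),('pencil',[(288,311),(325,307)],.003),('block',[(340,262),(356,262)],.01)):
    print(n,[np.round(onplane(s,p,z)[:2],3).tolist() for p in uv])
C=cloud(t); print(np.round(C[195:232:4,426:488:8,2],3))
```

```text
tray [[0.275, -0.168], [0.402, -0.155], [0.41, -0.227], [0.287, -0.245]]
pencil [[0.524, -0.134], [0.588, -0.074]]
block [[0.547, 0.046], [0.579, 0.069]]
[[-0.001  0.014  0.017  0.022  0.026  0.029 -0.002 -0.   ]
 [-0.002  0.003  0.008  0.01   0.016  0.02   0.023  0.028]
 [-0.001  0.003  0.002  0.003  0.026  0.007  0.015  0.017]
 [-0.002 -0.     0.003  0.003  0.015  0.003  0.002  0.01 ]
 [ 0.03  -0.     0.003  0.001  0.003  0.001  0.002  0.002]
 [ 0.023  0.028 -0.001  0.001  0.003  0.003  0.    -0.001]
 [ 0.012  0.017  0.02   0.025  0.029  0.002  0.004  0.003]
 [ 0.001  0.008  0.014  0.017  0.022  0.026  0.029  0.028]
 [ 0.    -0.001  0.002  0.008  0.008  0.012  0.018  0.021]
 [-0.002 -0.001 -0.002 -0.002  0.     0.004  0.009 -0.003]]
```

```bash
python3 -m inch '[{"slide":[3,6,0],"roll":0.12,"grip":8.5},{"slide":[5,10,0],"roll":0.25,"grip":8.5},{"slide":[7,14,0],"roll":0.37,"grip":8.5},{"slide":[8,18,0],"roll":0.5,"grip":8.5},{"slide":[10,22,0],"roll":0.62,"grip":8.5},{"slide":[12,26,0],"roll":0.74,"grip":8.5},{"slide":[13.5,30,0],"roll":0.8,"grip":8.5},{"slide":[13.5,30,0],"roll":0.8,"grip":8.5}]'
```

```text
t: 0.82
tcp_pos: [0.354, -0.3355, 0.2304]
tcp_rot: [-0.0, 0.976, -0.217, -0.001]
force: [1.1, 0.7, 0.4]
finger_gap: 0.0846
```

```bash
python3 -m inch '[{"slide":[2,4,-1],"roll":0.1,"grip":8.5},{"slide":[4,8,-2],"roll":0.2,"grip":8.5},{"slide":[6,12,-3],"roll":0.3,"grip":8.5},{"slide":[8,16,-4],"roll":0.4,"grip":8.5},{"slide":[9,20,-5],"roll":0.44,"grip":8.5},{"slide":[9,22,-5],"roll":0.44,"grip":8.5},{"slide":[9,22,-5],"roll":0.44,"grip":8.5},{"slide":[9,22,-5],"roll":0.44,"grip":8.5}]'
cat > w.py <<'E'
import sys
from h import *
f=sys.argv[1]; s=snap('wrist',f); st=arm.get_state(); print(st['t'],np.round(st['tcp_pos'],4),np.round(st['tcp_rot'],3))
E
python3 w.py w1
```

```text
t: 1.48
tcp_pos: [0.444, -0.1133, 0.1802]
tcp_rot: [-0.0, 1.0, 0.004, -0.001]
force: [0.1, -0.8, -1.4]
finger_gap: 0.0848
1.5333 [ 0.4439 -0.1153  0.1803] [ 0.     1.     0.002 -0.001]
```

View pics/w1.png

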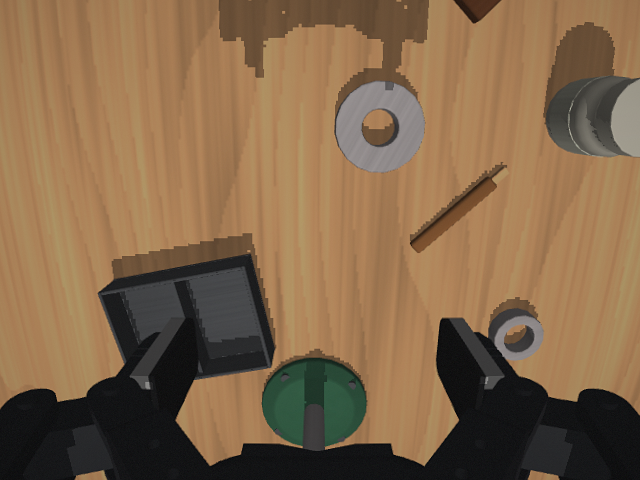

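The wrist view shows the wide collar at (380,126), stand base at (314,402) with the arbor leaning toward (314,440), narrow collar (516,335), jar (600,118) and pencil (455,210). Measuring from it.

```bash
cat > wl.py <<'E'
from h import *
import sys
def circ(P):
    A=np.c_[2*P,np.ones(len(P))]; b=(P**2).sum(1); x=np.linalg.lstsq(A,b,rcond=None)[0]; return np.array([x[0],x[1],np.sqrt(x[2]+x[0]**2+x[1]**2)])
def fit(s,x,y,z,R,dz=.003):
    C=cloud(s); m=(np.hypot(C[...,0]-x,C[...,1]-y)<R)&(abs(C[...,2]-z)<dz); P=C[m][:,:2]
    if len(P)<10: return None
    h=cv2.convexHull((P*1e4).astype(np.float32).reshape(-1,1,2))[:,0]/1e4; return len(P),np.round(circ(h),4),np.round(P.mean(0),4)
E
python3 - <<'E'
from wl import *
s=load('w1')
print('wide',fit(s,.487,-.043,.02,.045)); print('narrow',fit(s,.613,-.212,.016,.035)); print('jar',fit(s,.64,-.031,.075,.04))
C=cloud(s)
m=(np.hypot(C[...,0]-.441,C[...,1]+.286)<.05)&(abs(C[...,2]-.0135)<.003); P=C[m]; print('seat',len(P),P[:,0].min(),P[:,0].max(),P[:,1].max())
im=s['img'].astype(int); g=(im[...,1]>im[...,0]+12)&(im[...,1]>im[...,2]+5)&(np.hypot(C[...,0]-.441,C[...,1]+.286)<.08)
u=np.argwhere(g)[:,::-1].astype(np.float32); h=cv2.convexHull(u.reshape(-1,1,2)); e=cv2.fitEllipse(h); print(e, onplane(s,e[0],.003)); 
h=h[:,0]; h=h[h[:,1]<430]; Q=np.array([onplane(s,p,.003)[:2] for p in h]); print(circ(Q))
m=(np.hypot(C[...,0]-.441,C[...,1]+.286)<.03)&(C[...,2]>.025);P=C[m];print('arbor',len(P),P.mean(0),P.max(0),P.min(0))
E
```

```text
wide (5406, array([ 0.4888, -0.045 ,  0.0317]), array([ 0.4885, -0.0441]))
narrow (1206, array([ 0.6163, -0.2134,  0.0217]), array([ 0.6158, -0.2123]))
jar (1969, array([ 0.638 , -0.0335,  0.0205]), array([ 0.6296, -0.0347]))
seat 5022 0.39954861455703516 0.4885319266556741 -0.2427246024215065
((313.85015869140625, 402.326171875), (88.87672424316406, 104.12693786621094), 90.0073013305664) [ 0.44339245 -0.28760617  0.003     ]
[ 0.44343796 -0.28916418  0.04822701]
arbor 796 [ 0.44333478 -0.28115223  0.04804336] [ 0.45224639 -0.27796311  0.07171094] [ 0.43414902 -0.2894621   0.02506725]
```

```bash
python3 -m inch '[{"slide":[2,3,-2],"roll":0,"grip":8.5},{"slide":[4.4,7.1,-4],"roll":0,"grip":8.5},{"slide":[4.4,7.1,-8],"roll":0,"grip":8.5},{"slide":[4.4,7.1,-11],"roll":0,"grip":8.5},{"slide":[4.4,7.1,-13],"roll":0,"grip":8.5},{"slide":[4.4,7.1,-14],"roll":0,"grip":8.5},{"slide":[4.4,7.1,-14],"roll":0,"grip":8.5},{"slide":[4.4,7.1,-14],"roll":0,"grip":8.5}]';python3 w.py w2
```

```text
t: 2.2
tcp_pos: [0.4884, -0.0456, 0.0407]
tcp_rot: [0.0, 1.0, 0.001, -0.001]
force: [0.2, 0.1, 0.2]
finger_gap: 0.0846
2.25 [ 0.489  -0.0453  0.0414] [0.    1.    0.001 0.   ]
```

View pics/w2.png

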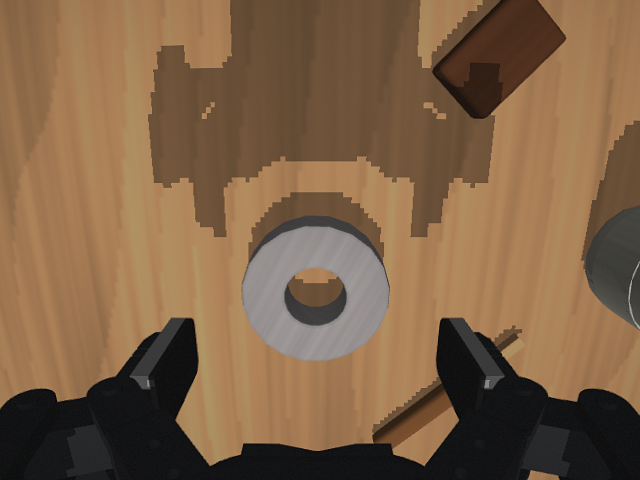

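Collar centred between the jaws at (316,290). Remeasure, then descend.

```bash
python3 - <<'E'
from wl import *
print('wide',fit(load('w2'),.487,-.043,.02,.045))
E
python3 -m inch '[{"slide":[0,0,-1],"roll":0,"grip":8.5},{"slide":[0,0,-2],"roll":0,"grip":8.5},{"slide":[0,0,-3],"roll":0,"grip":8.5},{"slide":[0,0,-3.6],"roll":0,"grip":8.5},{"slide":[0,0,-3.7],"roll":0,"grip":8.5},{"slide":[0,0,-3.7],"roll":0,"grip":8.5},{"slide":[0,0,-3.7],"roll":0,"grip":8.5},{"slide":[0,0,-3.7],"roll":0,"grip":8.5}]'
```

```text
wide (13404, array([ 0.4887, -0.0444,  0.0318]), array([ 0.4888, -0.0424]))
t: 2.92
tcp_pos: [0.4892, -0.0452, 0.0047]
tcp_rot: [0.0, 1.0, 0.001, 0.0]
force: [0.7, -0.3, 0.2]
finger_gap: 0.0851
```

```bash
python3 -m inch '[{"slide":[0,0.05,0],"roll":0,"grip":7.4},{"slide":[0,0.05,0],"roll":0,"grip":6.6},{"slide":[0,0.05,0],"roll":0,"grip":5.5},{"slide":[0,0.05,0],"roll":0,"grip":5.5},{"slide":[0,0.05,0],"roll":0,"grip":5.5},{"slide":[0,0.05,0],"roll":0,"grip":5.5},{"slide":[0,0.05,0],"roll":0,"grip":5.5},{"slide":[0,0.05,0],"roll":0,"grip":5.5}]'
python3 -m inch '[{"slide":[0,0,1],"roll":0,"grip":5.5},{"slide":[0,0,2],"roll":0,"grip":5.5},{"slide":[0,0,4],"roll":0,"grip":5.5},{"slide":[0,0,6],"roll":0,"grip":5.5},{"slide":[0,0,8],"roll":0,"grip":5.5},{"slide":[0,0,10],"roll":0,"grip":5.5},{"slide":[0,0,12],"roll":0,"grip":5.5},{"slide":[0,0,12],"roll":0,"grip":5.5}]'; python3 w.py w3
```

```text
t: 3.58
tcp_pos: [0.4885, -0.0447, 0.0057]
tcp_rot: [0.001, 1.0, 0.002, -0.0]
force: [-4.5, 0.0, 13.1]
finger_gap: 0.0609
t: 4.25
tcp_pos: [0.4912, -0.0446, 0.1297]
tcp_rot: [0.001, 1.0, 0.001, 0.004]
force: [0.9, -0.4, -2.1]
finger_gap: 0.0607
4.3 [ 0.49   -0.0448  0.1278] [0.001 1.    0.001 0.002]
```

View pics/w3.png

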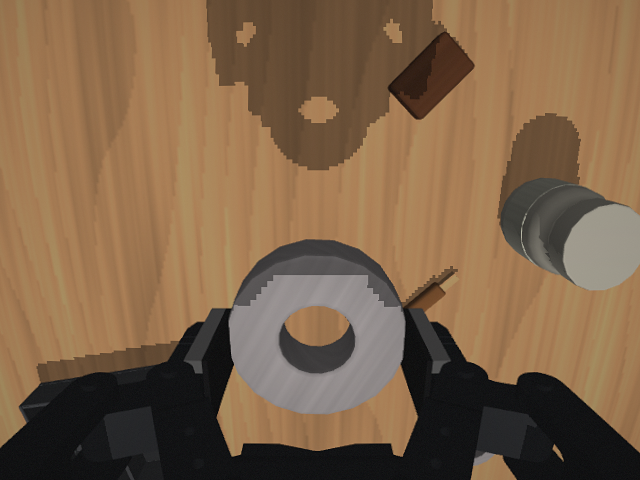

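Collar is held at (317,342) between the pads. I'll measure its pose relative to the TCP and its levelness.

```bash
cat > held.py <<'E'
from wl import *
def held(f,ro,tcp,zlo,zhi,R=.06):
    s=load(f); C=cloud(s)
    m=(np.hypot(C[...,0]-tcp[0],C[...,1]-tcp[1])<R)&(C[...,2]>zlo)&(C[...,2]<zhi); P=C[m]
    im=s['img'].astype(int)[m]; k=(im.min(1)>70)&(np.ptp(im,axis=1)<40); P=P[k]
    for _ in range(3):
        A=np.c_[P[:,:2]-tcp[:2],np.ones(len(P))]; x=np.linalg.lstsq(A,P[:,2],rcond=None)[0]; r=P[:,2]-A@x; P=P[abs(r)<.0015]
    h=cv2.convexHull((P[:,:2]*1e4).astype(np.float32).reshape(-1,1,2))[:,0]/1e4
    print('plane slope',np.round(x[:2],3),'z',np.round(x[2],4),'circ',np.round(circ(h),4),len(P),'ptp',np.round(np.ptp(P,axis=0),4), 'mid',np.round((P.max(0)+P.min(0))/2,4))
E
python3 - <<'E'
from held import *
held('w3',.032,np.array([.49,-.0448,.1278]),.13,.16)
E
```

```text
plane slope [ 0.009 -0.002] z 0.1441 circ [ 0.4922 -0.0446  0.0314] 17990 ptp [0.061  0.0631 0.0034] mid [ 0.4923 -0.0445  0.1441]
```

```bash
python3 -m inch '[{"slide":[-0.5,-2,0.2],"roll":0,"grip":5.5},{"slide":[-1,-5,0.2],"roll":0,"grip":5.5},{"slide":[-1.6,-8.5,0.2],"roll":0,"grip":5.5},{"slide":[-2.4,-12,0.2],"roll":0,"grip":5.5},{"slide":[-3.1,-15.5,0.2],"roll":0,"grip":5.5},{"slide":[-3.6,-18,0.2],"roll":0,"grip":5.5},{"slide":[-3.8,-19,0.2],"roll":0,"grip":5.5},{"slide":[-3.8,-19,0.2],"roll":0,"grip":5.5}]'; python3 w.py w4
```

```text
t: 4.97
tcp_pos: [0.4501, -0.2378, 0.1284]
tcp_rot: [0.001, 1.0, -0.002, 0.001]
force: [0.3, 0.6, -2.6]
finger_gap: 0.061
5.0167 [ 0.451  -0.2353  0.1286] [0.001 1.    0.    0.001]
```

View pics/w4.png

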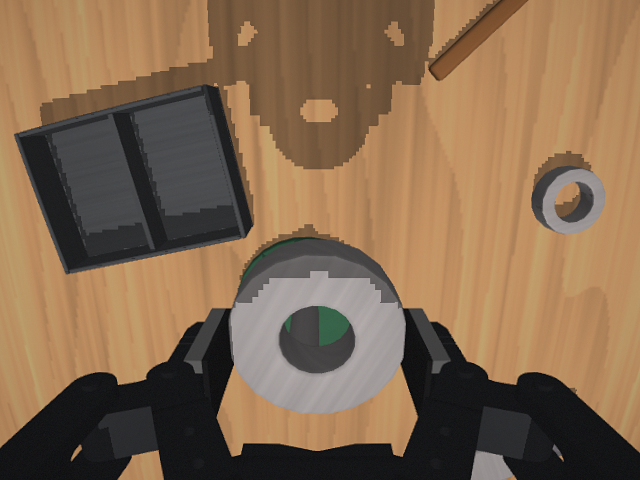

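The bore at (317,340) shows part of the arbor to the left. Moving over the arbor next, then checking with the fixed cameras.

```bash
python3 -m inch '[{"slide":[-0.3,-1.5,0],"roll":0,"grip":5.5},{"slide":[-0.6,-3.5,-0.5],"roll":0,"grip":5.5},{"slide":[-0.9,-5.2,-1],"roll":0,"grip":5.5},{"slide":[-0.9,-5.2,-2],"roll":0,"grip":5.5},{"slide":[-0.9,-5.2,-2.8],"roll":0,"grip":5.5},{"slide":[-0.9,-5.2,-2.8],"roll":0,"grip":5.5},{"slide":[-0.9,-5.2,-2.8],"roll":0,"grip":5.5},{"slide":[-0.9,-5.2,-2.8],"roll":0,"grip":5.5}]'
cat > look.py <<'E'
import sys
from h import *
f=sys.argv[1]; out=[]
for n,(x,y,w,h) in (('scene',(150,250,160,140)),('side',(350,90,160,140)),('wrist',None and 0 or (0,0,640,480))):
    s=snap(n,f+n[:2]); i=s['img'][y:y+h,x:x+w,::-1]; out.append(cv2.resize(i,(400,350) if n!='wrist' else (400,300),interpolation=cv2.INTER_CUBIC))
a=np.zeros((350,400,3),np.uint8); 
cv2.imwrite(f'pics/{f}.png',cv2.hconcat(out[:2])); st=arm.get_state(); print(st['t'],np.round(st['tcp_pos'],4),np.round(st['force'],1))
E
python3 look.py l1
```

```text
t: 5.68
tcp_pos: [0.4427, -0.2857, 0.1008]
tcp_rot: [0.0, 1.0, 0.001, 0.002]
force: [-0.2, 0.1, -2.6]
finger_gap: 0.0605
5.8333 [ 0.4425 -0.2868  0.1011] [-0.4 -0.1 -2.9]
```

View pics/l1.png

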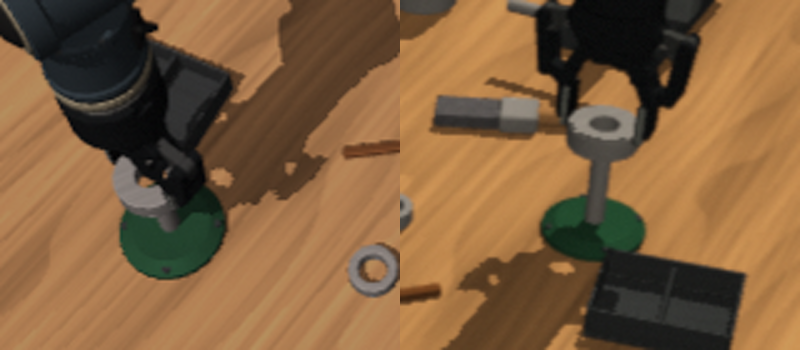

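View pics/l1wr.png

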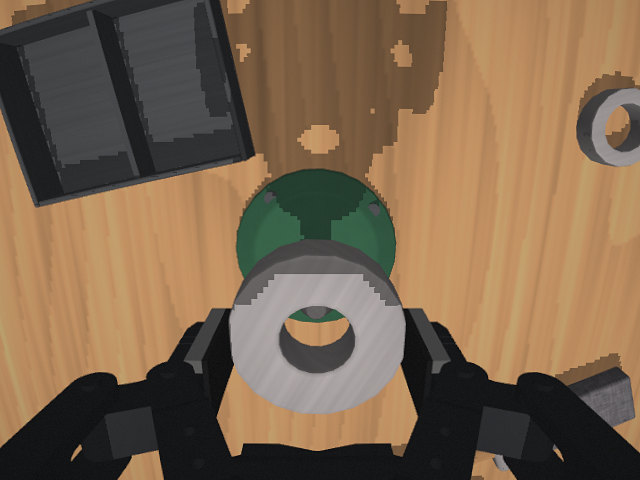

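Wrist view: arbor tip visible through the bore at about (316,311). Casting that ray.

Run:
```python
from h import *
s=load('l1wr'); 
for uv in [(316,304),(316,311),(316,317),(317,340)]: print(uv,np.round(onplane(s,uv,.088),4),np.round(onplane(s,uv,.1175),4))
i=s['img'][285:385,260:375,::-1]; cv2.imwrite('pics/bore.png',cv2.resize(i,None,fx=5,fy=5,interpolation=cv2.INTER_NEAREST))
C=cloud(s); print(np.round(C[300:325:2,316],4)[:, [1,2]].tolist())
```

```text
(316, 304) [ 0.4436 -0.2853  0.088 ] [ 0.4435 -0.2714  0.1175]
(316, 311) [ 0.4436 -0.2884  0.088 ] [ 0.4435 -0.274   0.1175]
(316, 317) [ 0.4436 -0.2912  0.088 ] [ 0.4435 -0.2762  0.1175]
(317, 340) [ 0.444  -0.3019  0.088 ] [ 0.4439 -0.285   0.1175]
[[-0.2712, 0.1149], [-0.2717, 0.1153], [-0.2729, 0.1144], [-0.2861, 0.0881], [-0.2869, 0.0885], [-0.2883, 0.0874], [-0.2887, 0.0883], [-0.2894, 0.0889], [-0.2903, 0.0888], [-0.2912, 0.0888], [-0.3334, 0.0087], [-0.3354, 0.0076], [-0.3405, 0.0006]]
```

View pics/bore.png

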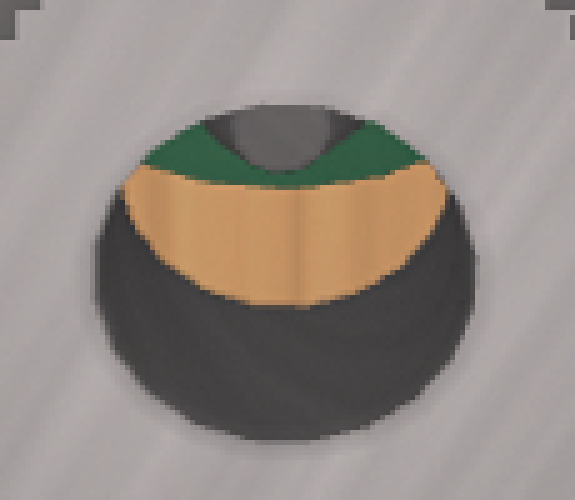

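```bash
python3 -m inch '[{"slide":[0,-0.1,0],"roll":0,"grip":5.5},{"slide":[0,-0.15,-1],"roll":0,"grip":5.5},{"slide":[0,-0.15,-2],"roll":0,"grip":5.5},{"slide":[0,-0.15,-3],"roll":0,"grip":5.5},{"slide":[0,-0.15,-4],"roll":0,"grip":5.5},{"slide":[0,-0.15,-5],"roll":0,"grip":5.5},{"slide":[0,-0.15,-5],"roll":0,"grip":5.5},{"slide":[0,-0.15,-5],"roll":0,"grip":5.5}]'
python3 -m inch '[{"slide":[0,0,-1],"roll":0,"grip":5.5},{"slide":[0,0,-2],"roll":0,"grip":5.5},{"slide":[0,0,-2.4],"roll":0,"grip":5.5},{"slide":[0,0,-2.8],"roll":0,"grip":5.5},{"slide":[0,0,-3],"roll":0,"grip":5.5},{"slide":[0,0,-3.1],"roll":0,"grip":5.5},{"slide":[0,0,-3.1],"roll":0,"grip":5.5},{"slide":[0,0,-3.1],"roll":0,"grip":5.5}]'
```

```text
t: 6.5
tcp_pos: [0.442, -0.2879, 0.0501]
tcp_rot: [0.0, 1.0, 0.001, 0.001]
force: [-0.1, -0.2, -3.4]
finger_gap: 0.061
t: 7.17
tcp_pos: [0.4417, -0.2876, 0.0199]
tcp_rot: [0.0, 1.0, 0.001, 0.0]
force: [-2.5, 1.0, 5.1]
finger_gap: 0.0608
```

```bash
python3 -m inch '[{"slide":[0,0,0],"roll":0,"grip":6.5},{"slide":[0,0,0],"roll":0,"grip":7},{"slide":[0,0,0],"roll":0,"grip":7.5},{"slide":[0,0,0],"roll":0,"grip":8},{"slide":[0,0,0],"roll":0,"grip":8.5},{"slide":[0,0,0],"roll":0,"grip":8.5},{"slide":[0,0,0],"roll":0,"grip":8.5},{"slide":[0,0,1],"roll":0,"grip":8.5}]'
python3 -m inch '[{"slide":[0,0,2],"roll":0,"grip":8.5},{"slide":[0,0,4],"roll":0,"grip":8.5},{"slide":[0,0,7],"roll":0,"grip":8.5},{"slide":[0,0,10],"roll":0,"grip":8.5},{"slide":[0,0,13],"roll":0,"grip":8.5},{"slide":[0,3,16],"roll":0,"grip":8.5},{"slide":[0,6,16],"roll":0,"grip":8.5},{"slide":[0,8,16],"roll":0,"grip":8.5}]'; python3 look.py l2
```

```text
t: 7.83
tcp_pos: [0.4405, -0.287, 0.0287]
tcp_rot: [-0.001, 1.0, 0.001, -0.001]
force: [-0.1, 0.1, -0.8]
finger_gap: 0.0852
t: 8.5
tcp_pos: [0.4417, -0.2048, 0.1917]
tcp_rot: [0.0, 1.0, 0.001, 0.001]
force: [-0.2, 0.2, -0.2]
finger_gap: 0.0848
8.65 [ 0.4407 -0.2055  0.1898] [-0.5 -1.1  0.1]
```

View pics/l2.png

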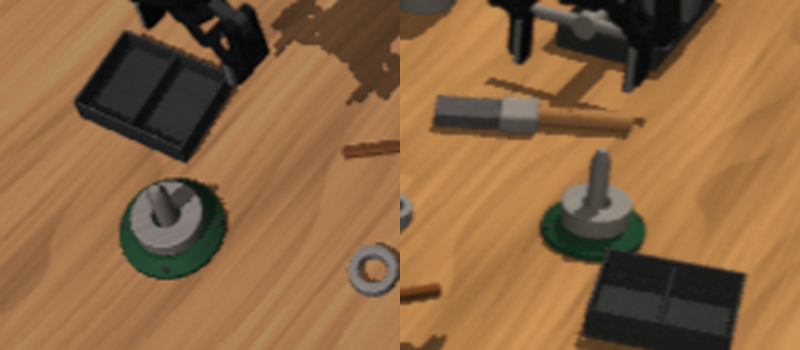

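View pics/l2wr.png

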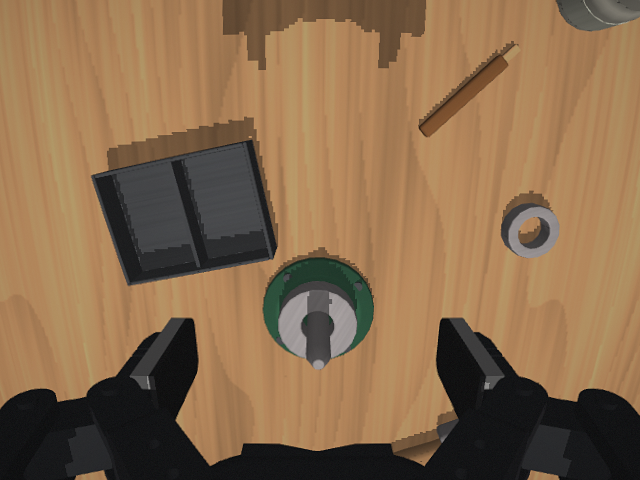

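Wide collar lies flat on the seat around the arbor. On to the cutter.

```bash
python3 -m inch '[{"slide":[0.4,3,0],"roll":0,"grip":8.5},{"slide":[0.8,7,0],"roll":0,"grip":8.5},{"slide":[1.2,11,0],"roll":0,"grip":8.5},{"slide":[1.6,15,0],"roll":0,"grip":8.5},{"slide":[2,19,0],"roll":0,"grip":8.5},{"slide":[2,23,0],"roll":0,"grip":8.5},{"slide":[2,27,0],"roll":0,"grip":8.5},{"slide":[2,29,0],"roll":0,"grip":8.5}]'
python3 -m inch '[{"slide":[0,3,-1],"roll":0,"grip":8.5},{"slide":[0,6,-2],"roll":0,"grip":8.5},{"slide":[0,8,-3],"roll":0,"grip":8.5},{"slide":[0,10,-4],"roll":0,"grip":8.5},{"slide":[0,12,-5],"roll":0,"grip":8.5},{"slide":[0,12,-5],"roll":0,"grip":8.5},{"slide":[0,12,-5],"roll":0,"grip":8.5},{"slide":[0,12,-5],"roll":0,"grip":8.5}]'
python3 w.py w5
python3 - <<'E'
from wl import *
s=load('w5'); print(fit(s,.464,.246,.024,.03)); print('cap',fit(s,.613,.155,.026,.03))
C=cloud(s); m=(np.hypot(C[...,0]-.464,C[...,1]-.246)<.065)&(C[...,2]>.004); P=C[m]; print(len(P),(P.max(0)+P.min(0))/2,np.ptp(P,axis=0))
E
```

```text
t: 9.32
tcp_pos: [0.4607, 0.0885, 0.1903]
tcp_rot: [-0.001, 1.0, 0.004, -0.0]
force: [-0.7, -0.8, 0.1]
finger_gap: 0.0851
t: 9.98
tcp_pos: [0.4615, 0.2072, 0.1403]
tcp_rot: [-0.001, 1.0, 0.004, -0.0]
force: [-0.4, 0.4, 0.3]
finger_gap: 0.0848
10.0333 [0.4616 0.207  0.1405] [-0.001  1.     0.003 -0.   ]
(1501, array([0.466 , 0.2443, 0.0187]), array([0.466 , 0.2447]))
cap (2335, array([0.6153, 0.1539, 0.0211]), array([0.6141, 0.1552]))
49252 [0.4647667  0.24434082 0.14365546] [0.11771449 0.10704248 0.27928067]
```

View pics/w5.png

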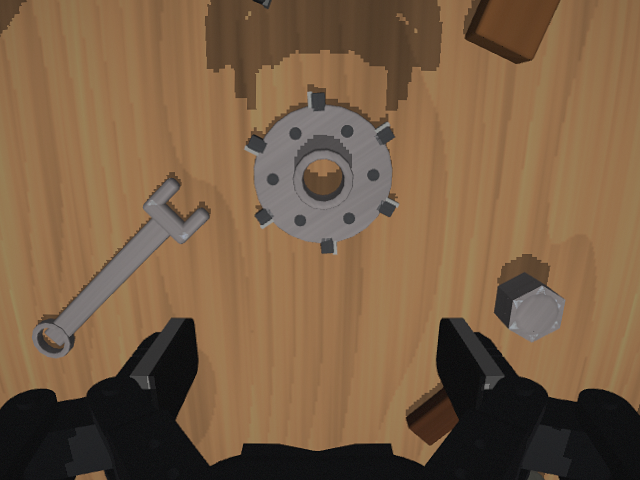

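```bash
python3 -m inch '[{"slide":[0.3,2,-2],"roll":0,"grip":8.5},{"slide":[0.3,3.75,-4],"roll":0,"grip":8.5},{"slide":[0.3,3.75,-7],"roll":0,"grip":8.5},{"slide":[0.3,3.75,-9],"roll":0,"grip":8.5},{"slide":[0.3,3.75,-9.5],"roll":0,"grip":8.5},{"slide":[0.3,3.75,-9.5],"roll":0,"grip":7.5},{"slide":[0.3,3.75,-9.5],"roll":0,"grip":6.5},{"slide":[0.3,3.75,-9.5],"roll":0,"grip":6.5}]'
python3 w.py w6
python3 - <<'E'
from wl import *
s=load('w6'); print(fit(s,.464,.246,.024,.03))
E
```

```text
t: 10.7
tcp_pos: [0.4659, 0.2445, 0.0471]
tcp_rot: [-0.001, 1.0, 0.003, 0.001]
force: [0.3, 0.3, 0.3]
finger_gap: 0.0652
10.75 [0.4658 0.2446 0.0471] [-0.001  1.     0.003  0.001]
(3060, array([0.4661, 0.2446, 0.0189]), array([0.466 , 0.2455]))
```

View pics/w6.png

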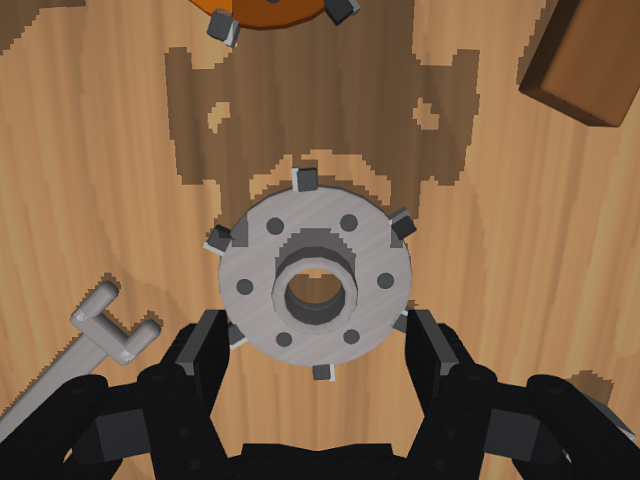

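Hub centred at (316,290) between the jaws. Lower and grip.

```bash
python3 -m inch '[{"slide":[0,0,-1],"roll":0,"grip":6.5},{"slide":[0,0,-2],"roll":0,"grip":6.5},{"slide":[0,0,-3],"roll":0,"grip":6.5},{"slide":[0,0,-3.4],"roll":0,"grip":6.5},{"slide":[0,0,-3.5],"roll":0,"grip":6.5},{"slide":[0,0,-3.5],"roll":0,"grip":5.5},{"slide":[0,0,-3.5],"roll":0,"grip":5},{"slide":[0,0,-3.5],"roll":0,"grip":4.5}]'
python3 -m inch '[{"slide":[0,0,0],"roll":0,"grip":4.2},{"slide":[0,0,0],"roll":0,"grip":4},{"slide":[0,0,0],"roll":0,"grip":3.5},{"slide":[0,0,0],"roll":0,"grip":3},{"slide":[0,0,0],"roll":0,"grip":3},{"slide":[0,0,0],"roll":0,"grip":3},{"slide":[0,0,0],"roll":0,"grip":3},{"slide":[0,0,0],"roll":0,"grip":3}]'
```

```text
t: 11.42
tcp_pos: [0.466, 0.2449, 0.0123]
tcp_rot: [-0.001, 1.0, 0.003, 0.002]
force: [-0.5, -0.4, -0.1]
finger_gap: 0.0447
t: 12.08
tcp_pos: [0.4654, 0.245, 0.0131]
tcp_rot: [-0.001, 1.0, 0.002, 0.001]
force: [-3.5, -1.5, 7.8]
finger_gap: 0.0349
```

```bash
python3 -m inch '[{"slide":[0,0,0.5],"roll":0,"grip":3},{"slide":[0,0,1.5],"roll":0,"grip":3},{"slide":[0,0,3],"roll":0,"grip":3},{"slide":[0,0,5],"roll":0,"grip":3},{"slide":[0,0,7.5],"roll":0,"grip":3},{"slide":[0,0,10],"roll":0,"grip":3},{"slide":[0,0,12],"roll":0,"grip":3},{"slide":[0,0,12.5],"roll":0,"grip":3}]'; python3 w.py w7
python3 - <<'E'
from held import *
st=arm.get_state(); t=np.array(st['tcp_pos']); print(np.round(t,4),st['finger_gap'])
s=load('w7')
# hub top and disc
held('w7',0,t,t[2]+.006,t[2]+.02,.03); held('w7',0,t,t[2]-.012,t[2]+.004,.055)
E
```

```text
t: 12.75
tcp_pos: [0.4669, 0.2461, 0.1416]
tcp_rot: [-0.002, 1.0, 0.002, 0.004]
force: [0.7, 0.8, -3.7]
finger_gap: 0.0353
12.8 [0.4667 0.2458 0.1408] [-0.002  1.     0.002  0.004]
[0.4667 0.2458 0.1408] 0.03489581792022353
plane slope [0.008 0.006] z 0.1526 circ [0.4675 0.2463 0.0199] 3466 ptp [0.0482 0.0375 0.0032] mid [0.4681 0.2458 0.1525]
plane slope [0.008 0.003] z 0.1367 circ [0.4704 0.2473 0.0524] 21767 ptp [0.1022 0.107  0.0035] mid [0.4678 0.2456 0.1366]
```

View pics/w7.png

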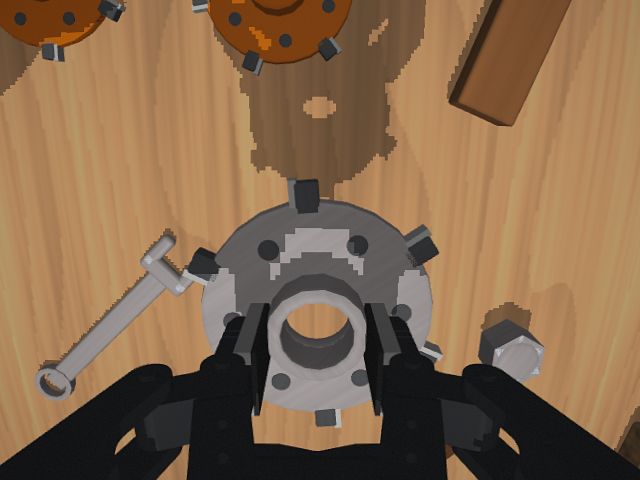

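Cutter held level by the hub. Carry to the stand.

```bash
python3 -m inch '[{"slide":[0,-1.5,0],"roll":0,"grip":3},{"slide":[0,-4,0],"roll":0,"grip":3},{"slide":[-0.3,-7.5,0],"roll":0,"grip":3},{"slide":[-0.5,-11,0],"roll":0,"grip":3},{"slide":[-0.7,-14.5,0],"roll":0,"grip":3},{"slide":[-0.9,-18,0],"roll":0,"grip":3},{"slide":[-1,-21.5,0],"roll":0,"grip":3},{"slide":[-1,-24,0],"roll":0,"grip":3}]'
python3 -m inch '[{"slide":[-0.1,-3,0],"roll":0,"grip":3},{"slide":[-0.3,-6.5,0],"roll":0,"grip":3},{"slide":[-0.5,-10,0],"roll":0,"grip":3},{"slide":[-0.7,-13.5,0],"roll":0,"grip":3},{"slide":[-1,-17,0],"roll":0,"grip":3},{"slide":[-1.3,-20,0],"roll":0,"grip":3},{"slide":[-1.5,-22,0],"roll":0,"grip":3},{"slide":[-1.5,-23,0],"roll":0,"grip":3}]'
```

```text
t: 13.47
tcp_pos: [0.4546, 0.0019, 0.1392]
tcp_rot: [-0.001, 1.0, 0.001, 0.002]
force: [0.4, -0.4, -4.8]
finger_gap: 0.0348
t: 14.13
tcp_pos: [0.4374, -0.2316, 0.1376]
tcp_rot: [-0.001, 1.0, -0.002, 0.0]
force: [0.5, -0.6, -4.9]
finger_gap: 0.0351
```

```bash
python3 -m inch '[{"slide":[0.2,-1.5,0],"roll":0,"grip":3},{"slide":[0.3,-3.5,0],"roll":0,"grip":3},{"slide":[0.4,-5,-0.5],"roll":0,"grip":3},{"slide":[0.5,-5.6,-1],"roll":0,"grip":3},{"slide":[0.5,-5.65,-1.5],"roll":0,"grip":3},{"slide":[0.5,-5.65,-2],"roll":0,"grip":3},{"slide":[0.5,-5.65,-2],"roll":0,"grip":3},{"slide":[0.5,-5.65,-2],"roll":0,"grip":3}]'; python3 look.py l3
python3 - <<'E'
from h import *
s=load('l3wr'); i=s['img'][250:420,220:420,::-1]; cv2.imwrite('pics/bore2.png',cv2.resize(i,None,fx=3.5,fy=3.5,interpolation=cv2.INTER_NEAREST))
E
```

```text
t: 14.8
tcp_pos: [0.4423, -0.2863, 0.1171]
tcp_rot: [-0.002, 1.0, -0.0, -0.0]
force: [0.7, 0.3, -4.4]
finger_gap: 0.035
14.95 [ 0.4427 -0.2874  0.1179] [ 0.2  0.8 -4.4]
```

View pics/bore2.png

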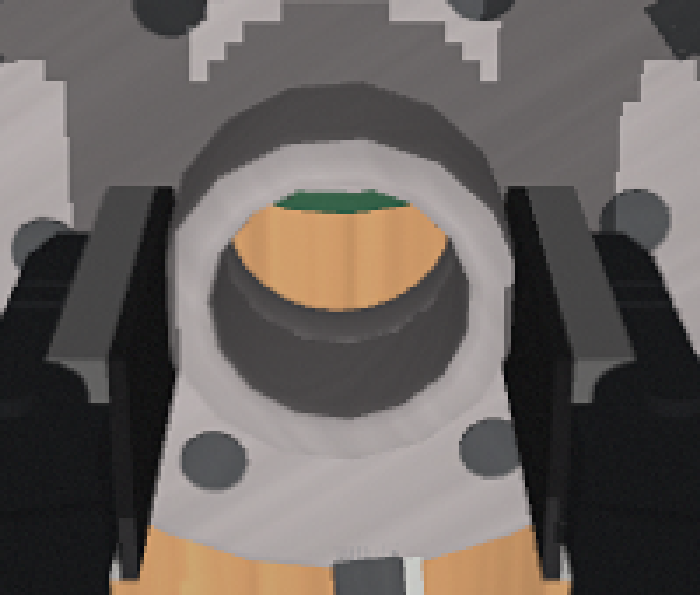

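View pics/l3.png

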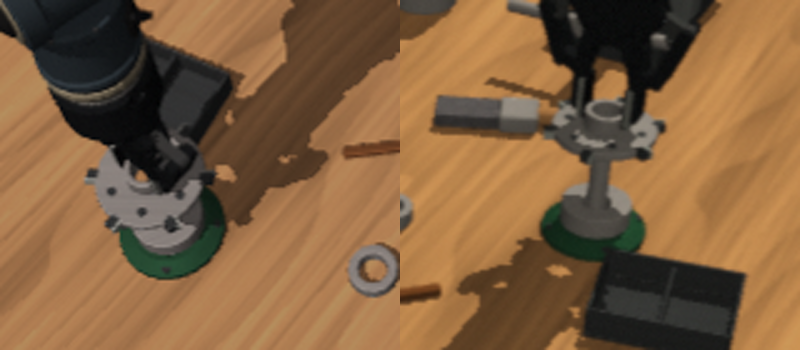

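Bore and arbor look aligned in all three views. Lowering slowly.

```bash
python3 -m inch '[{"slide":[-0.05,-0.1,-0.3],"roll":0,"grip":3},{"slide":[-0.05,-0.1,-0.8],"roll":0,"grip":3},{"slide":[-0.05,-0.1,-1.4],"roll":0,"grip":3},{"slide":[-0.05,-0.1,-2],"roll":0,"grip":3},{"slide":[-0.05,-0.1,-2.6],"roll":0,"grip":3},{"slide":[-0.05,-0.1,-3.1],"roll":0,"grip":3},{"slide":[-0.05,-0.1,-3.5],"roll":0,"grip":3},{"slide":[-0.05,-0.1,-3.5],"roll":0,"grip":3}]'
python3 -m inch '[{"slide":[0,0,-0.3],"roll":0,"grip":3},{"slide":[0,0,-0.7],"roll":0,"grip":3},{"slide":[0,0,-1.2],"roll":0,"grip":3},{"slide":[0,0,-1.7],"roll":0,"grip":3},{"slide":[0,0,-2.2],"roll":0,"grip":3},{"slide":[0,0,-2.6],"roll":0,"grip":3},{"slide":[0,0,-2.8],"roll":0,"grip":3},{"slide":[0,0,-2.8],"roll":0,"grip":3}]'
```

```text
t: 15.62
tcp_pos: [0.4416, -0.288, 0.0818]
tcp_rot: [-0.002, 1.0, -0.001, -0.0]
force: [-0.7, -0.3, -3.9]
finger_gap: 0.0346
t: 16.28
tcp_pos: [0.4413, -0.2878, 0.0532]
tcp_rot: [-0.002, 1.0, -0.001, -0.001]
force: [-0.7, 0.4, -5.2]
finger_gap: 0.0349
```

Touchdown is expected near TCP z 0.046.

```bash
python3 -m inch '[{"slide":[0,0,-0.2],"roll":0,"grip":3},{"slide":[0,0,-0.3],"roll":0,"grip":3},{"slide":[0,0,-0.4],"roll":0,"grip":3},{"slide":[0,0,-0.5],"roll":0,"grip":3},{"slide":[0,0,-0.55],"roll":0,"grip":3},{"slide":[0,0,-0.6],"roll":0,"grip":3},{"slide":[0,0,-0.65],"roll":0,"grip":3},{"slide":[0,0,-0.65],"roll":0,"grip":3}]'
```

```text
t: 16.95
tcp_pos: [0.4413, -0.2878, 0.0472]
tcp_rot: [-0.002, 1.0, -0.001, -0.001]
force: [-1.3, 1.2, 2.1]
finger_gap: 0.0351
```

```bash
python3 -m inch '[{"slide":[0,0,-0.05],"roll":0,"grip":3},{"slide":[0,0,-0.1],"roll":0,"grip":3},{"slide":[0,0,-0.1],"roll":0,"grip":3},{"slide":[0,0,-0.1],"roll":0,"grip":3.6},{"slide":[0,0,-0.1],"roll":0,"grip":4},{"slide":[0,0,-0.1],"roll":0,"grip":4.5},{"slide":[0,0,0],"roll":0,"grip":5},{"slide":[0,0,0],"roll":0,"grip":5.5}]'
python3 look.py l4
```

```text
t: 17.62
tcp_pos: [0.4418, -0.2881, 0.0474]
tcp_rot: [-0.002, 1.0, -0.001, -0.0]
force: [0.7, -0.3, 0.6]
finger_gap: 0.055
17.7667 [ 0.4415 -0.2879  0.0472] [ 0.2 -0.7 -0. ]
```

View pics/l4.png

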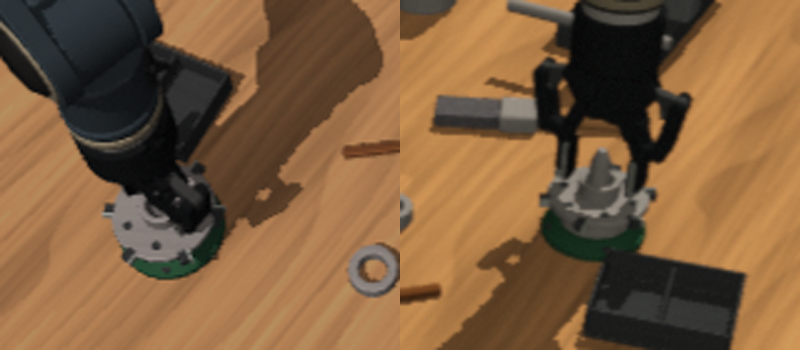

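View pics/l4wr.png

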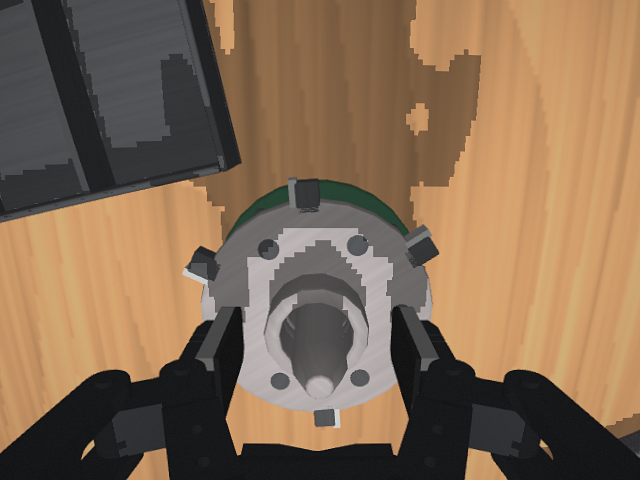

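Cutter sits on the collar with the arbor through its hub, and the jaws are clear of it. Next: up and across to the narrow collar.

```bash
python3 -m inch '[{"slide":[0,0,1],"roll":0,"grip":5.5},{"slide":[0,0,3],"roll":0,"grip":5.5},{"slide":[0,0,6],"roll":0,"grip":5.5},{"slide":[0,0,9],"roll":0,"grip":5.5},{"slide":[2,0,11],"roll":0,"grip":7},{"slide":[5,1,11],"roll":0,"grip":8.5},{"slide":[8,2,11],"roll":0,"grip":8.5},{"slide":[9,2,11],"roll":0,"grip":8.5}]'
python3 -m inch '[{"slide":[3,1.5,-1],"roll":0,"grip":7},{"slide":[6,3,-2],"roll":0,"grip":6.5},{"slide":[8,5,-3],"roll":0,"grip":6.5},{"slide":[8.3,5.5,-5],"roll":0,"grip":6.5},{"slide":[8.3,5.5,-7],"roll":0,"grip":6.5},{"slide":[8.3,5.5,-9],"roll":0,"grip":6.5},{"slide":[8.3,5.5,-9],"roll":0,"grip":6.5},{"slide":[8.3,5.5,-9],"roll":0,"grip":6.5}]'
python3 w.py w8
python3 - <<'E'
from wl import *
s=load('w8'); print(fit(s,.615,-.213,.016,.035))
E
```

```text
t: 18.43
tcp_pos: [0.5362, -0.2648, 0.1592]
tcp_rot: [-0.002, 1.0, 0.001, 0.002]
force: [1.0, 0.6, 0.6]
finger_gap: 0.0851
t: 19.1
tcp_pos: [0.6183, -0.2099, 0.0687]
tcp_rot: [-0.003, 1.0, 0.001, 0.001]
force: [0.2, -0.3, -0.3]
finger_gap: 0.0646
19.15 [ 0.6194 -0.21    0.07  ] [-0.002  1.     0.001  0.002]
(3654, array([ 0.6163, -0.2135,  0.0218]), array([ 0.6163, -0.2125]))
```

View pics/w8.png

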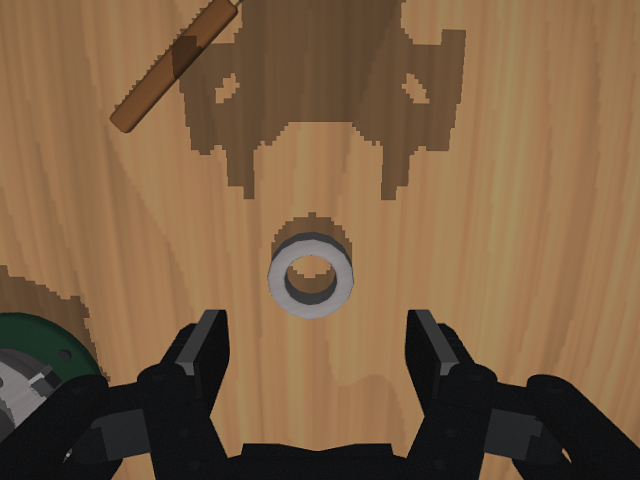

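```bash
python3 -m inch '[{"slide":[-0.4,-0.33,-1],"roll":0,"grip":6.5},{"slide":[-0.4,-0.33,-3],"roll":0,"grip":6.5},{"slide":[-0.4,-0.33,-5],"roll":0,"grip":6.5},{"slide":[-0.4,-0.33,-6],"roll":0,"grip":6.5},{"slide":[-0.4,-0.33,-6.6],"roll":0,"grip":6.5},{"slide":[-0.4,-0.33,-6.6],"roll":0,"grip":6.5},{"slide":[-0.4,-0.33,-6.6],"roll":0,"grip":6},{"slide":[-0.4,-0.33,-6.6],"roll":0,"grip":5.5}]'
python3 -m inch '[{"slide":[0,0,0],"roll":0,"grip":5},{"slide":[0,0,0],"roll":0,"grip":4.7},{"slide":[0,0,0],"roll":0,"grip":4.4},{"slide":[0,0,0],"roll":0,"grip":4},{"slide":[0,0,0],"roll":0,"grip":3.5},{"slide":[0,0,0],"roll":0,"grip":3.5},{"slide":[0,0,0],"roll":0,"grip":3.5},{"slide":[0,0,0],"roll":0,"grip":3.5}]'
python3 -m inch '[{"slide":[0,0,0.5],"roll":0,"grip":3.5},{"slide":[0,0,2],"roll":0,"grip":3.5},{"slide":[0,0,4],"roll":0,"grip":3.5},{"slide":[0,0,7],"roll":0,"grip":3.5},{"slide":[0,0,10],"roll":0,"grip":3.5},{"slide":[0,0,13],"roll":0,"grip":3.5},{"slide":[0,0,14],"roll":0,"grip":3.5},{"slide":[0,0,14],"roll":0,"grip":3.5}]'
python3 w.py w9
python3 - <<'E'
from held import *
st=arm.get_state(); t=np.array(st['tcp_pos']); print(np.round(t,4),st['finger_gap'])
held('w9',0,t,t[2]+.004,t[2]+.02,.03)
E
```

```text
t: 19.82
tcp_pos: [0.6163, -0.2135, 0.0052]
tcp_rot: [-0.002, 1.0, 0.001, 0.003]
force: [-0.4, -0.3, -0.4]
finger_gap: 0.055
t: 20.48
tcp_pos: [0.6166, -0.2136, 0.0063]
tcp_rot: [-0.002, 1.0, 0.001, 0.004]
force: [-2.2, 0.9, 6.1]
finger_gap: 0.0407
t: 21.15
tcp_pos: [0.6188, -0.2138, 0.1506]
tcp_rot: [-0.001, 1.0, 0.001, 0.007]
force: [-0.1, 0.3, -0.6]
finger_gap: 0.0407
21.2 [ 0.6171 -0.2137  0.1478] [-0.001  1.     0.001  0.005]
[ 0.6171 -0.2137  0.1478] 0.04077826350519188
plane slope [ 0.008 -0.002] z 0.1604 circ [ 0.6198 -0.2139  0.0214] 5888 ptp [0.0407 0.0436 0.0032] mid [ 0.6198 -0.2138  0.1604]
```

View pics/w9.png

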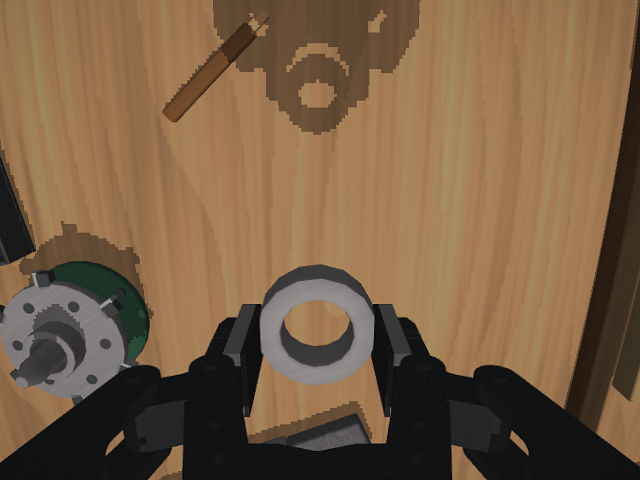

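Narrow collar held level, (318,325). Moving over the arbor.

```bash
python3 -m inch '[{"slide":[-2,-1,0],"roll":0,"grip":3.5},{"slide":[-5,-2,0],"roll":0,"grip":3.5},{"slide":[-8.5,-3.5,0],"roll":0,"grip":3.5},{"slide":[-12,-5,0],"roll":0,"grip":3.5},{"slide":[-15,-6.4,0],"roll":0,"grip":3.5},{"slide":[-17,-7.2,0],"roll":0,"grip":3.5},{"slide":[-17.5,-7.4,0],"roll":0,"grip":3.5},{"slide":[-17.5,-7.4,0],"roll":0,"grip":3.5}]'
python3 -m inch '[{"slide":[0,0,-0.5],"roll":0,"grip":3.5},{"slide":[0,0,-1.5],"roll":0,"grip":3.5},{"slide":[0,0,-2.5],"roll":0,"grip":3.5},{"slide":[0,0,-3.5],"roll":0,"grip":3.5},{"slide":[0,0,-4],"roll":0,"grip":3.5},{"slide":[0,0,-4],"roll":0,"grip":3.5},{"slide":[0,0,-4],"roll":0,"grip":3.5},{"slide":[0,0,-4],"roll":0,"grip":3.5}]'; python3 look.py l5
```

```text
t: 21.87
tcp_pos: [0.4391, -0.2885, 0.1461]
tcp_rot: [-0.002, 1.0, -0.001, 0.003]
force: [0.6, 0.4, -1.4]
finger_gap: 0.0405
t: 22.53
tcp_pos: [0.4397, -0.2884, 0.1062]
tcp_rot: [-0.002, 1.0, -0.0, 0.003]
force: [-0.2, 0.8, -0.7]
finger_gap: 0.0407
22.6833 [ 0.4395 -0.2887  0.1066] [-0.3  0.1 -0.9]
```

View pics/l5.png

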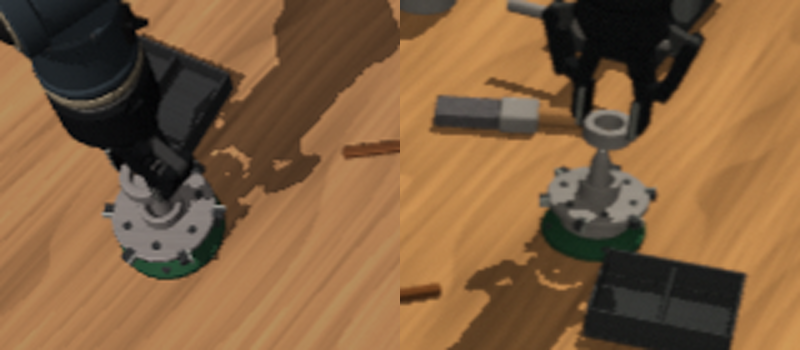

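View pics/l5wr.png

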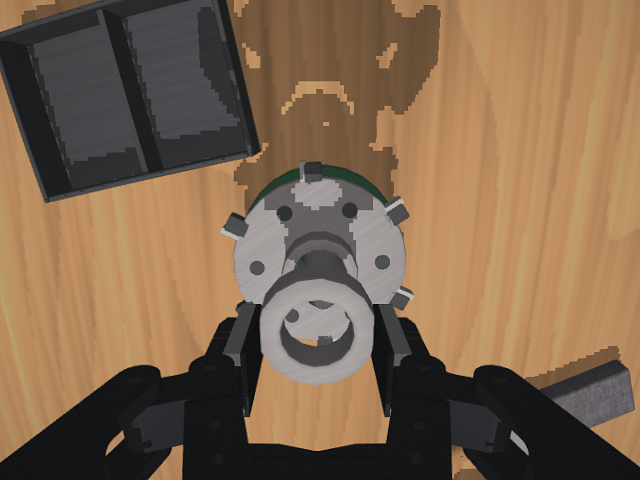

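Arbor tip at (320,303) is ~2 mm to the right of the ring axis. Correct x by +2 mm and lower.

```bash
python3 -m inch '[{"slide":[0.2,0,0],"roll":0,"grip":3.5},{"slide":[0.2,0.05,-0.5],"roll":0,"grip":3.5},{"slide":[0.2,0.05,-1],"roll":0,"grip":3.5},{"slide":[0.2,0.05,-1.6],"roll":0,"grip":3.5},{"slide":[0.2,0.05,-2.2],"roll":0,"grip":3.5},{"slide":[0.2,0.05,-2.8],"roll":0,"grip":3.5},{"slide":[0.2,0.05,-3.3],"roll":0,"grip":3.5},{"slide":[0.2,0.05,-3.3],"roll":0,"grip":3.5}]'
python3 -m inch '[{"slide":[0,0,-0.3],"roll":0,"grip":3.5},{"slide":[0,0,-0.6],"roll":0,"grip":3.5},{"slide":[0,0,-0.8],"roll":0,"grip":3.5},{"slide":[0,0,-1],"roll":0,"grip":3.5},{"slide":[0,0,-1.1],"roll":0,"grip":3.5},{"slide":[0,0,-1.2],"roll":0,"grip":3.5},{"slide":[0,0,-1.2],"roll":0,"grip":3.5},{"slide":[0,0,-1.2],"roll":0,"grip":3.5}]'
```

```text
t: 23.35
tcp_pos: [0.4407, -0.2878, 0.0722]
tcp_rot: [-0.002, 1.0, -0.001, 0.002]
force: [0.1, -0.6, -1.9]
finger_gap: 0.0407
t: 24.02
tcp_pos: [0.4407, -0.2878, 0.0641]
tcp_rot: [-0.001, 1.0, -0.001, 0.002]
force: [-10.9, 4.3, 32.2]
finger_gap: 0.0405
```

Seated (contact height 0.064 = 0.0063 + 0.058). Relieve the load, then release.

```bash
python3 -m inch '[{"slide":[0,0,0],"roll":0,"grip":3.5},{"slide":[0,0,0],"roll":0,"grip":4.2},{"slide":[0,0,0],"roll":0,"grip":4.6},{"slide":[0,0,0],"roll":0,"grip":5},{"slide":[0,0,0],"roll":0,"grip":5.5},{"slide":[0,0,0],"roll":0,"grip":6},{"slide":[0,0,0],"roll":0,"grip":6.5},{"slide":[0,0,0],"roll":0,"grip":6.5}]'
python3 -m inch '[{"slide":[0,0,1],"roll":0,"grip":6.5},{"slide":[0,0,3],"roll":0,"grip":6.5},{"slide":[0,0,5],"roll":0,"grip":6.5},{"slide":[0,0,8],"roll":0,"grip":6.5},{"slide":[0,3,11],"roll":0,"grip":6.5},{"slide":[0,6,12],"roll":0,"grip":6.5},{"slide":[0,8,12],"roll":0,"grip":6.5},{"slide":[0,8,12],"roll":0,"grip":6.5}]'
python3 look.py l6
```

```text
t: 24.68
tcp_pos: [0.4407, -0.2878, 0.0639]
tcp_rot: [-0.001, 1.0, -0.001, 0.001]
force: [-0.6, -0.4, 0.2]
finger_gap: 0.0648
t: 25.35
tcp_pos: [0.4416, -0.2031, 0.1859]
tcp_rot: [-0.001, 1.0, 0.003, 0.003]
force: [-0.2, 0.2, -1.5]
finger_gap: 0.0649
25.5 [ 0.4406 -0.2084  0.1842] [ 0.2 -1.3  0.7]
```

View pics/l6.png

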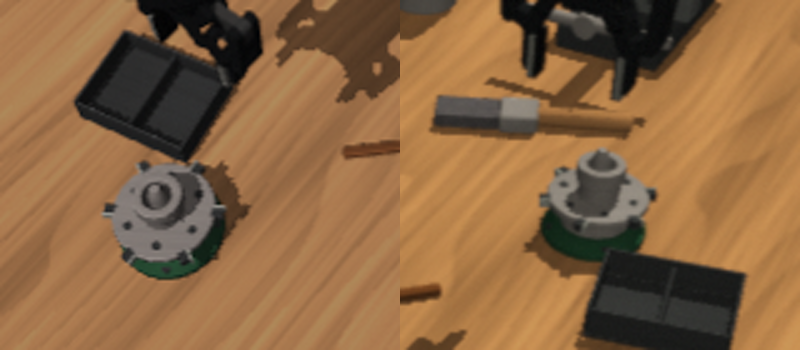

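View pics/l6wr.png

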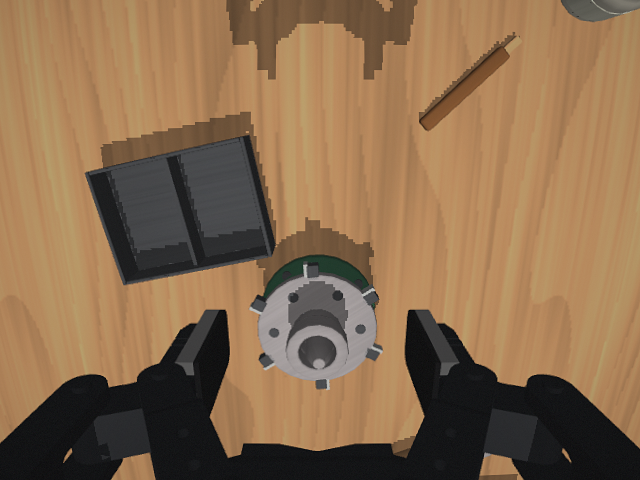

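Narrow collar lies flat on the hub. On to the cap, passing well above the jar.

```bash
python3 -m inch '[{"slide":[1,3,0],"roll":0,"grip":6.5},{"slide":[2.5,6,0],"roll":0,"grip":6.5},{"slide":[4.5,9.5,0],"roll":0,"grip":6.5},{"slide":[6.5,13,0],"roll":0,"grip":6.5},{"slide":[8.5,16.5,0],"roll":0,"grip":6.5},{"slide":[10.5,20,0],"roll":0,"grip":6.5},{"slide":[12.5,23,0],"roll":0,"grip":6.5},{"slide":[13,24,0],"roll":0,"grip":6.5}]'
python3 -m inch '[{"slide":[1.5,2.5,-1],"roll":0,"grip":6.5},{"slide":[3,5,-3],"roll":0,"grip":6.5},{"slide":[4,7,-5],"roll":0,"grip":6.5},{"slide":[4.2,8,-7],"roll":0,"grip":6.5},{"slide":[4.2,8.5,-9],"roll":0,"grip":6.5},{"slide":[4.2,8.5,-9],"roll":0,"grip":6.5},{"slide":[4.2,8.5,-9],"roll":0,"grip":6.5},{"slide":[4.2,8.5,-9],"roll":0,"grip":6.5}]'
python3 w.py w10
python3 - <<'E'
from wl import *
s=load('w10'); print(fit(s,.614,.155,.026,.035))
C=cloud(s); m=(np.hypot(C[...,0]-.614,C[...,1]-.155)<.03)&(abs(C[...,2]-.026)<.0035);P=C[m][:,:2]
b=[(sum(np.ptp(P@[np.cos(np.radians(t+60*k)),np.sin(np.radians(t+60*k))]) for k in range(3)),t) for t in np.arange(-30,30,.5)]
print(sorted(b)[:4]); h=cv2.convexHull((P*1e4).astype(np.float32).reshape(-1,1,2)); print((cv2.approxPolyDP(h,25,True)[:,0]/1e4).tolist())
E
```

```text
t: 26.17
tcp_pos: [0.5732, 0.0363, 0.1841]
tcp_rot: [-0.003, 1.0, 0.001, 0.002]
force: [0.1, 0.9, 0.8]
finger_gap: 0.0654
t: 26.83
tcp_pos: [0.6161, 0.1198, 0.0947]
tcp_rot: [-0.003, 1.0, 0.0, 0.003]
force: [0.5, -0.6, 0.5]
finger_gap: 0.0646
26.8833 [0.6163 0.1199 0.0953] [-0.003  1.     0.     0.003]
(4677, array([0.6156, 0.1541, 0.021 ]), array([0.6155, 0.1547]))
[(np.float64(0.1150652815344401), np.float64(0.5)), (np.float64(0.11519536245270495), np.float64(0.0)), (np.float64(0.11531321038026868), np.float64(1.0)), (np.float64(0.11549988441362588), np.float64(-0.5))]
[[0.6344178915023804, 0.16499237716197968], [0.6157742738723755, 0.17589087784290314], [0.5964324474334717, 0.16481781005859375], [0.5969026684761047, 0.14245717227458954], [0.6156601309776306, 0.13214170932769775], [0.6318838596343994, 0.14134418964385986]]
```

View pics/w10.png

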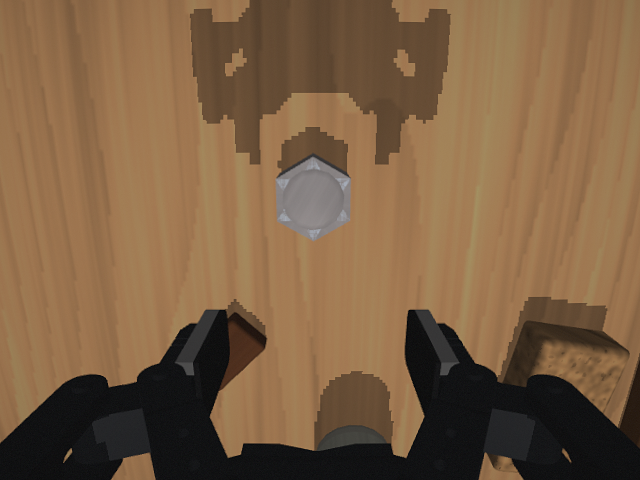

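Cap at (313,198), flats square to the jaws (0.5°). Grip it.

```bash
python3 -m inch '[{"slide":[-0.05,1.5,-1],"roll":0,"grip":6.5},{"slide":[-0.05,3,-2],"roll":0,"grip":6.5},{"slide":[-0.05,3.45,-3.5],"roll":0,"grip":6.5},{"slide":[-0.05,3.45,-5.5],"roll":0,"grip":6.5},{"slide":[-0.05,3.45,-7.5],"roll":0,"grip":6.5},{"slide":[-0.05,3.45,-8.7],"roll":0,"grip":6.5},{"slide":[-0.05,3.45,-8.7],"roll":0,"grip":6.5},{"slide":[-0.05,3.45,-8.7],"roll":0,"grip":6}]'
python3 -m inch '[{"slide":[0,0,0],"roll":0,"grip":5.3},{"slide":[0,0,0],"roll":0,"grip":4.7},{"slide":[0,0,0],"roll":0,"grip":4.2},{"slide":[0,0,0],"roll":0,"grip":3.8},{"slide":[0,0,0],"roll":0,"grip":3},{"slide":[0,0,0],"roll":0,"grip":3},{"slide":[0,0,0],"roll":0,"grip":3},{"slide":[0,0,0],"roll":0,"grip":3}]'
python3 -m inch '[{"slide":[0,0,0.5],"roll":0,"grip":3},{"slide":[0,0,2],"roll":0,"grip":3},{"slide":[0,0,4],"roll":0,"grip":3},{"slide":[0,0,7],"roll":0,"grip":3},{"slide":[0,0,10],"roll":0,"grip":3},{"slide":[0,0,13],"roll":0,"grip":3},{"slide":[0,0,16],"roll":0,"grip":3},{"slide":[0,0,17],"roll":0,"grip":3}]'
python3 w.py w11
python3 - <<'E'
from held import *
st=arm.get_state(); t=np.array(st['tcp_pos']); print(np.round(t,4),st['finger_gap'])
held('w11',0,t,t[2]+.008,t[2]+.03,.03)
E
```

```text
t: 27.55
tcp_pos: [0.6159, 0.1538, 0.0081]
tcp_rot: [-0.003, 1.0, -0.0, 0.003]
force: [-0.1, 0.0, 0.3]
finger_gap: 0.0601
t: 28.22
tcp_pos: [0.6163, 0.154, 0.0093]
tcp_rot: [-0.002, 1.0, -0.0, 0.004]
force: [-1.9, -1.2, 5.9]
finger_gap: 0.0364
t: 28.88
tcp_pos: [0.6184, 0.1555, 0.1854]
tcp_rot: [-0.004, 1.0, -0.0, 0.008]
force: [0.2, 0.9, -1.0]
finger_gap: 0.0368
28.9333 [0.6187 0.1555 0.1854] [-0.004  1.    -0.     0.008]
[0.6187 0.1555 0.1854] 0.03672813086096606
plane slope [ 0.009 -0.001] z 0.2033 circ [0.6198 0.1559 0.021 ] 8543 ptp [0.0374 0.0434 0.0032] mid [0.6195 0.1556 0.2032]
```

View pics/w11.png

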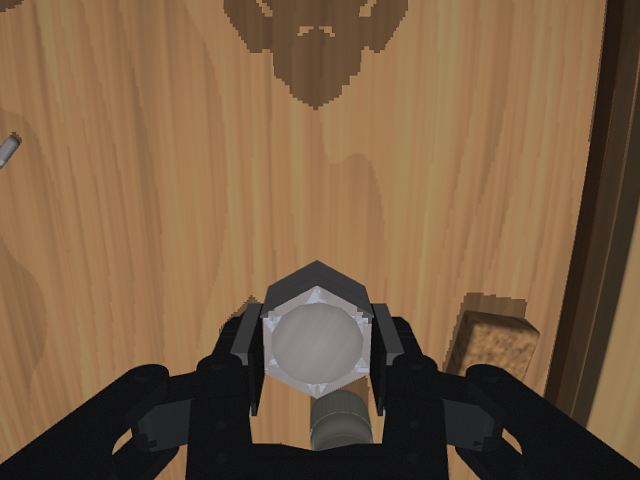

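```bash
python3 -m inch '[{"slide":[-0.5,-1.5,0],"roll":0,"grip":3},{"slide":[-1.5,-4,0],"roll":0,"grip":3},{"slide":[-3,-7,0],"roll":0,"grip":3},{"slide":[-4.2,-10.5,0],"roll":0,"grip":3},{"slide":[-5.5,-14,0],"roll":0,"grip":3},{"slide":[-7,-17.5,0],"roll":0,"grip":3},{"slide":[-8.5,-21,0],"roll":0,"grip":3},{"slide":[-9,-22.5,0],"roll":0,"grip":3}]'
python3 -m inch '[{"slide":[-1,-3,0],"roll":0,"grip":3},{"slide":[-2.5,-6.5,0],"roll":0,"grip":3},{"slide":[-4,-10,0],"roll":0,"grip":3},{"slide":[-5.5,-13.5,0],"roll":0,"grip":3},{"slide":[-7,-17,0],"roll":0,"grip":3},{"slide":[-8,-20,0],"roll":0,"grip":3},{"slide":[-8.7,-21.5,0],"roll":0,"grip":3},{"slide":[-8.7,-21.8,0],"roll":0,"grip":3}]'
```

```text
t: 29.6
tcp_pos: [0.525, -0.0755, 0.1835]
tcp_rot: [-0.002, 1.0, -0.003, 0.006]
force: [-0.8, -0.3, -1.3]
finger_gap: 0.0364
t: 30.27
tcp_pos: [0.4347, -0.2976, 0.182]
tcp_rot: [-0.002, 1.0, -0.007, 0.004]
force: [0.6, -0.3, -1.1]
finger_gap: 0.0366
```

Target (0.442, −0.288): dx +0.7, dy +0.95; down to TCP z 0.11.

```bash
python3 -m inch '[{"slide":[0.4,0.5,-1],"roll":0.01,"grip":3},{"slide":[0.7,0.95,-2.5],"roll":0.01,"grip":3},{"slide":[0.7,0.95,-4],"roll":0.01,"grip":3},{"slide":[0.7,0.95,-5.5],"roll":0.01,"grip":3},{"slide":[0.7,0.95,-6.5],"roll":0.01,"grip":3},{"slide":[0.7,0.95,-7.1],"roll":0.01,"grip":3},{"slide":[0.7,0.95,-7.1],"roll":0.01,"grip":3},{"slide":[0.7,0.95,-7.1],"roll":0.01,"grip":3}]'; python3 look.py l7
```

```text
t: 30.93
tcp_pos: [0.4421, -0.2873, 0.1109]
tcp_rot: [-0.002, 1.0, -0.001, 0.004]
force: [0.0, 0.4, -0.4]
finger_gap: 0.0368
31.0833 [ 0.4424 -0.2883  0.1118] [-0.1  0.2 -1.7]
```

View pics/l7.png

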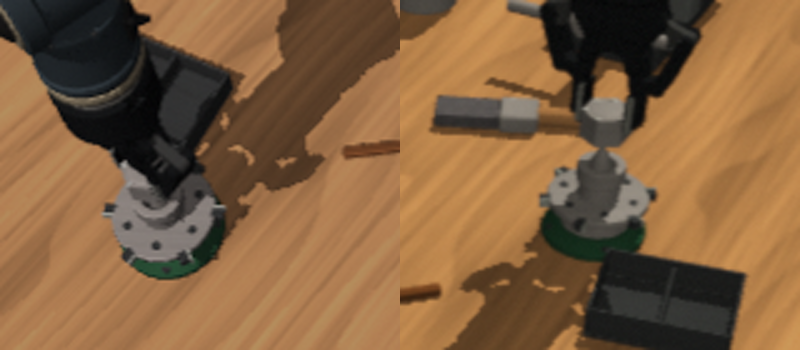

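View pics/l7wr.png

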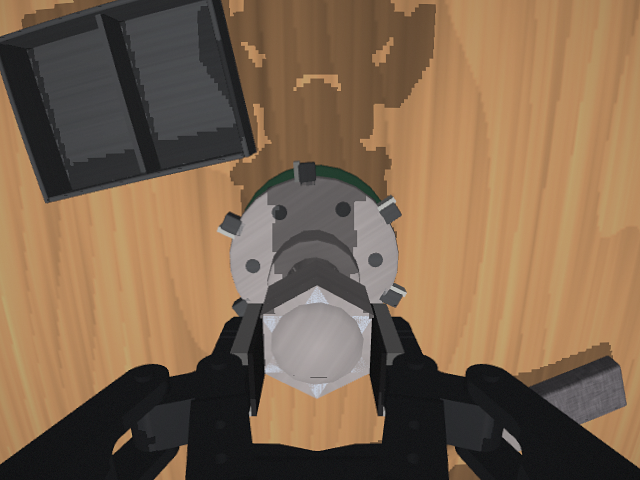

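Cap is in line with the stack in all views. Lower.

```bash
python3 -m inch '[{"slide":[0,0,-0.3],"roll":0,"grip":3},{"slide":[0,0,-0.7],"roll":0,"grip":3},{"slide":[0,0,-1.1],"roll":0,"grip":3},{"slide":[0,0,-1.5],"roll":0,"grip":3},{"slide":[0,0,-1.9],"roll":0,"grip":3},{"slide":[0,0,-2.2],"roll":0,"grip":3},{"slide":[0,0,-2.5],"roll":0,"grip":3},{"slide":[0,0,-2.5],"roll":0,"grip":3}]'
python3 -m inch '[{"slide":[0,0,-0.05],"roll":0,"grip":3},{"slide":[0,0,-0.1],"roll":0,"grip":3},{"slide":[0,0,-0.15],"roll":0,"grip":3},{"slide":[0,0,-0.2],"roll":0,"grip":3},{"slide":[0,0,-0.25],"roll":0,"grip":3},{"slide":[0,0,-0.3],"roll":0,"grip":3},{"slide":[0,0,-0.35],"roll":0,"grip":3},{"slide":[0,0,-0.35],"roll":0,"grip":3}]'
```

```text
t: 31.75
tcp_pos: [0.4419, -0.288, 0.086]
tcp_rot: [-0.002, 1.0, -0.002, 0.004]
force: [0.3, 0.5, -1.3]
finger_gap: 0.037
t: 32.42
tcp_pos: [0.442, -0.2881, 0.0833]
tcp_rot: [-0.002, 1.0, -0.002, 0.004]
force: [-2.2, 1.5, 5.4]
finger_gap: 0.0364
```

Seated at 0.0833 as predicted. Release and retreat.

```bash
python3 -m inch '[{"slide":[0,0,0],"roll":0,"grip":3.7},{"slide":[0,0,0],"roll":0,"grip":4.2},{"slide":[0,0,0],"roll":0,"grip":4.8},{"slide":[0,0,0],"roll":0,"grip":5.4},{"slide":[0,0,0],"roll":0,"grip":6},{"slide":[0,0,0],"roll":0,"grip":6.5},{"slide":[0,0,0],"roll":0,"grip":7},{"slide":[0,0,0],"roll":0,"grip":7}]'
python3 -m inch '[{"slide":[0,0,1],"roll":0,"grip":7},{"slide":[0,0,3],"roll":0,"grip":7},{"slide":[0,0,6],"roll":0,"grip":7},{"slide":[0,0,9],"roll":0,"grip":7},{"slide":[0,3,10],"roll":0,"grip":7},{"slide":[0,6,10],"roll":0,"grip":7},{"slide":[0,10,10],"roll":0,"grip":7},{"slide":[0,10,10],"roll":0,"grip":7}]'
python3 look.py l8
python3 - <<'E'
from wl import *
for f in('l8sc','l8si','l8wr'):
    s=load(f); print(f,'cap',fit(s,.442,-.287,.1,.035),'collar' ,fit(s,.442,-.287,.074,.035,.002),'hubdisc',fit(s,.442,-.287,.042,.065,.003),'jar',fit(s,.64,-.031,.075,.04))
E
```

```text
t: 33.08
tcp_pos: [0.442, -0.2881, 0.0832]
tcp_rot: [-0.002, 1.0, -0.002, 0.004]
force: [0.3, -0.2, -0.4]
finger_gap: 0.0695
t: 33.75
tcp_pos: [0.4424, -0.1804, 0.1847]
tcp_rot: [-0.003, 1.0, 0.003, 0.004]
force: [-0.4, -0.3, 0.3]
finger_gap: 0.0701
33.9 [ 0.4422 -0.1881  0.1839] [-1.9 -0.7 -0. ]
l8sc cap (235, array([ 0.4433, -0.2848,  0.0203]), array([ 0.4434, -0.285 ])) collar (25, array([ 0.4434, -0.2855,  0.0209]), array([ 0.453 , -0.2903])) hubdisc (802, array([ 0.4424, -0.2858,  0.0526]), array([ 0.451 , -0.2905])) jar (284, array([ 0.6411, -0.0308,  0.0236]), array([ 0.6415, -0.0312]))
l8si cap (151, array([ 0.4385, -0.2865,  0.0212]), array([ 0.439 , -0.2851])) collar (37, array([ 0.4378, -0.2856,  0.0211]), array([ 0.4336, -0.2745])) hubdisc (526, array([ 0.4384, -0.286 ,  0.0507]), array([ 0.4347, -0.2764])) jar (219, array([ 0.6382, -0.0309,  0.0231]), array([ 0.6381, -0.0308]))
l8wr cap (2580, array([ 0.4434, -0.2877,  0.0215]), array([ 0.4433, -0.2861])) collar (344, array([ 0.4424, -0.2876,  0.0216]), array([ 0.4394, -0.2735])) hubdisc (6782, array([ 0.4425, -0.2867,  0.0528]), array([ 0.4426, -0.2758])) jar (456, array([ 0.6307, -0.0466,  0.0097]), array([ 0.6284, -0.0469]))
```

View pics/l8.png

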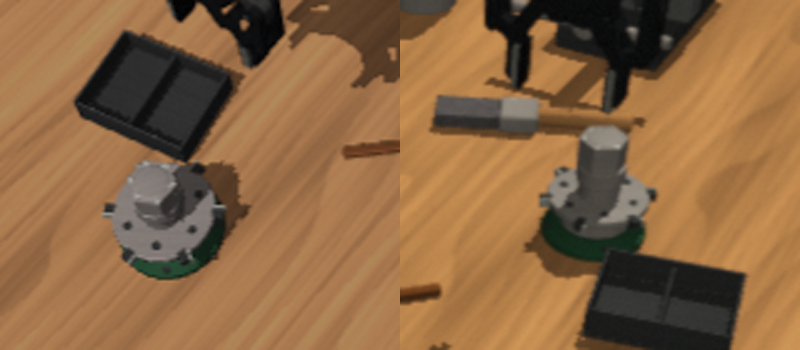

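View pics/l8wr.png

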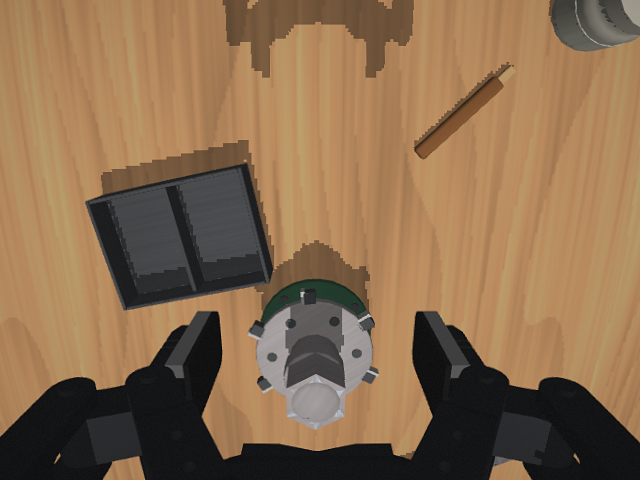

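View pics/l8sc.png

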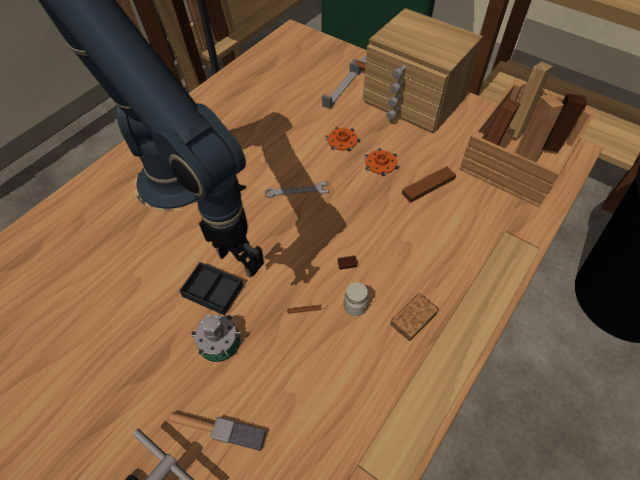

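The stack is complete: cap top at z 0.100, collar top 0.074 and disc top 0.042, all on one axis. The jar stands where it was at (356,298). I'll let the arm settle and hand in.

```bash
python3 -m inch '[{"slide":[0,0,0],"roll":0,"grip":7},{"slide":[0,0,0],"roll":0,"grip":7},{"slide":[0,0,0],"roll":0,"grip":7},{"slide":[0,0,0],"roll":0,"grip":7},{"slide":[0,0,0],"roll":0,"grip":7},{"slide":[0,0,0],"roll":0,"grip":7},{"slide":[0,0,0],"roll":0,"grip":7},{"slide":[0,0,0],"roll":0,"grip":7}]'; python3 -c "
from workcell import arm
print(arm.job_done())"
```

```text
t: 34.57
tcp_pos: [0.4422, -0.1881, 0.1839]
tcp_rot: [-0.001, 1.0, -0.001, 0.004]
force: [-0.2, -0.1, 0.5]
finger_gap: 0.07
the job is handed in; nothing more can be done
None
```

The cutter set is built on the arbor in the order asked: wide collar, grey cutter with its hub up, narrow collar, hexagonal cap. The job was handed in at about 34.6 s, with the gripper open and clear of everything.

**Cutter:** I lowered it slowly, still gripped, until the wrist force showed it resting on the wide collar. Only then did I open the jaws.

**Last checks:** Tops were found within 2–3 mm of the expected heights (0.042 m cutter disc, 0.074 m narrow collar, 0.100 m cap). All parts are on one axis in each of the three views. The glue jar is upright and within 1 mm of where it started in both fixed cameras.

**Disagreements:**
- The fixed cameras differed from each other by about 3–5 mm in x, so I trusted the wrist view and the contact heights instead.
- The wrist camera's last jar reading was off because the jar was cut off at the edge of its picture.
- Seating the narrow collar pushed with about 32 N at the wrist for a moment. I relieved that before letting go.

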